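Demould the bridge castings and brush out the mixing pots

TASK

Finish the casting job: lift every white bridge casting out of the steel mould and lay it flat, rib up, on the cork drying board. Scrub out the two steel mixing pots with the long brush, the taller pot first and then the shorter: in each, push the bristles down to the bottom and draw them up until their foot is level with the rim, twice over. Stand the brush back upright in its wooden stand and leave everything else on the bench as it is.

Things in the scene. Friction and masses are not known exactly. Their poses are not given: they have to be found in the camera images.
- casting1: one resin bridge casting (any of the six may be absent): white foot 56 (x) x 26 (y) x 8 (z) mm with a raised rib 38 (x) x 13 (y) x 16 mm on its middle, 24 mm high in all. Origin: centre of the underside, z up, x along the rib. At the start the foot lies in a mould cavity and only the rib stands out.
- casting2: one resin bridge casting (any of the six may be absent): white foot 56 (x) x 26 (y) x 8 (z) mm with a raised rib 38 (x) x 13 (y) x 16 mm on its middle, 24 mm high in all. Origin: centre of the underside, z up, x along the rib. At the start the foot lies in a mould cavity and only the rib stands out.
- casting3: one resin bridge casting (any of the six may be absent): white foot 56 (x) x 26 (y) x 8 (z) mm with a raised rib 38 (x) x 13 (y) x 16 mm on its middle, 24 mm high in all. Origin: centre of the underside, z up, x along the rib. At the start the foot lies in a mould cavity and only the rib stands out.
- casting4: one resin bridge casting (any of the six may be absent): white foot 56 (x) x 26 (y) x 8 (z) mm with a raised rib 38 (x) x 13 (y) x 16 mm on its middle, 24 mm high in all. Origin: centre of the underside, z up, x along the rib. At the start the foot lies in a mould cavity and only the rib stands out.
- casting5: one resin bridge casting (any of the six may be absent): white foot 56 (x) x 26 (y) x 8 (z) mm with a raised rib 38 (x) x 13 (y) x 16 mm on its middle, 24 mm high in all. Origin: centre of the underside, z up, x along the rib. At the start the foot lies in a mould cavity and only the rib stands out.
- casting6: one resin bridge casting (any of the six may be absent): white foot 56 (x) x 26 (y) x 8 (z) mm with a raised rib 38 (x) x 13 (y) x 16 mm on its middle, 24 mm high in all. Origin: centre of the underside, z up, x along the rib. At the start the foot lies in a mould cavity and only the rib stands out.
- mould: open dark steel casting mould, fixed, 160 (x) x 170 (y) x 25 (z) mm, with six rectangular cavities 59.5 x 29.5 mm, 8 mm deep, centred at x = +-37, y = -58, 0, +58 mm, long side along x. Origin: centre of the underside.
- board: cork-topped drying board, fixed, 200 (x) x 200 (y) x 4 (z) mm. Origin: centre of the underside; top face at z = 4 mm.
- brush: long bottle brush standing upright, foot down, in its stand; 200 mm tall. From the foot up: black bristle head (drawn 37 mm across, stiff core 32 mm across) 60 mm, bare wire 7 mm thick to 120 mm, round wooden handle 20 mm across from 120 to 200 mm. Origin: centre of the bristle foot; z runs up to the handle.
- stand: brush stand, fixed: a wooden cup on a 75 mm square base, bore 44 mm, rim 63 mm and inner floor 12 mm above the origin (centre of the underside).
- pot_tall: the taller steel mixing pot, fixed in a square wooden base: bore 57 mm, outside 64 mm, rim 108 mm and inner floor 16 mm above the origin (centre of the underside).
- pot_short: the shorter, wider steel mixing pot, fixed in a square wooden base: bore 67 mm, outside 74 mm, rim 80 mm and inner floor 16 mm above the origin (centre of the underside).
- pot_tall_floor (a point): centre of the taller pot's inner floor, 92 mm below its rim
- pot_short_floor (a point): centre of the shorter pot's inner floor, 64 mm below its rim
- saddle: bystander: small white bone saddle bar, 70 x 8 x 9 mm, lying
- rasp: bystander: short steel rasp with a wooden handle, lying, 200 mm
- rosewood_bridge: bystander: dark rosewood bridge, 80 x 22 x 11 mm
- awl: bystander: small awl with a beech handle, lying, 110 mm
- tuner: bystander: brass tuner plate with three gears, 100 x 14 mm
- glue: bystander: white glue bottle, 52 mm across, 120 mm tall
There are look-alikes about, which are no part of the job. Leave any orange look-alike of the casting6 alone.

How it is judged:
By the outcome, as a careful person would: the job done as asked, in the order asked, and still so for the second after the job is handed in, with the robot touching nothing.
Of casting1, casting2, casting3, casting4, casting5, casting6 only 4 to 6 are there at a start; the rules pass over those that are not, and their reading is None.
At some moment in a run one of casting1, casting2, casting3, casting4, casting5, casting6 may be knocked a few centimetres aside while the robot is not near it.
It also fails if it takes over 210 s, if anything falls off the work surface, if the arm or the gripper's body presses on something with over 40 N, if the wrist force passes 120 N, or if a joint passes its speed limit or range.

ROBOT

A 7-joint arm with a two-finger parallel gripper is mounted at the origin on the work surface. World frame = base frame: x ahead of the robot, y to its left, z up, the work surface at z = 0. Lengths are in m, angles in rad, forces in N, time in s.
With the tool pointing down it reaches from about 0.4 to 0.85 m from the base axis. Payload 10.4 kg.
Tool frame: the origin (TCP) lies at the very end of the fingers, on their centre line; the grasp point (between the pads) lies 19 mm behind it; z points along the fingers, y is the direction in which the jaws open and shut (so a half turn about z gives the same grasp; the last joint's range is limited). The gripper opens to 87 mm and grips with 3 to 60 N. Pads are 19 mm wide; open, the fingers measure 117 mm over their backs; the gripper's body (75 mm by 190 mm) begins 51 mm behind the grasp point.
Start: joints at [-1.327, 0.332, -0.065, 1.46, 0.022, 1.35, -0.088], TCP at [0.165, 0.603, 0.223] pointing down, gripper open.
Joint ranges: [-2.6, 2.6], [-0.5, 2.12], [-1.47, 1.34], [0.16, 2.42], [-1.27, 4.41], [0.06, 2.06], [-2.6, 2.6]. Speed limits (rad/s): [2.22, 2.22, 2.79, 2.79, 3.14, 3.14, 3.14].

INTERFACE

Orientations are given as a unit quaternion [x, y, z, w].
In Python, from bench import read_state, camera, close_job gives the robot as it stands.
- The arm moves only by the shell command python3 -m inch 'ROWS' [OPENING] [FORCE]. ROWS is JSON, a list of rows, each a list of 6 numbers: the shift along the tool's x, y, z as a fraction of full scale, then the turn, a rotation vector about the tool's x, y, z as a fraction of full scale. In form: [[tx, ty, tz, ax, ay, az], ...]. A call has 1 to 5 rows; each row shifts and turns the commanded pose from where the row before left it, along the tool's axes as they then stand; what a row does not reach is not made up. Full scale, the value 1, is 0.04 m for a shift and 120 degrees for a turn. A row lasts 1/8 s, in which the tool goes at most 62.5 mm and 10.7 degrees, less where a joint would pass 70% of its speed; a pose out of reach is approached as far as the arm can. A call with a number of a shift or a turn outside -1 to 1 is refused whole. A call with a gripper value outside its range is refused whole. OPENING is the opening, from -1 (shut) to 1 (fully open), so that 0 is half open, set as the call begins (- or left out, the last holds). The fingers move at their own pace and stop on an object; FORCE is the grip in N (left out, the last holds). Time passes only in rows, so rows that do not move let the fingers close. It gives the time, the measured TCP pose, the force and the opening at its end, in the units of the state.
- read_state(): the state, without advancing time (a new reading comes with each control period).
- camera(name): name is "side" or "top" or "wrist"; returns a dict with "img" (400x640x3 uint8, red, green, blue), "depth" (400x640 float32, m along the optical axis (not along the pixel's ray), 0 where there is no reading), "fx", "fy", "cx", "cy" (pixels), "k1" (the pictures are not rectified: a ray, as slopes to the right and down, at radius r is drawn at 1 + k1 r^2 times it, then the intrinsics apply), "position" and "orientation" of the camera in the world; the wrist camera has in their place "tool_from_camera" (4x4, takes a point from camera to tool coordinates, whose origin is the TCP and whose axes are the flange's). Camera axes: x right, y down, z forward; pixel columns grow to the right and rows downward; lengths in m; the calibration is good to about 2 mm. A picture is of the moment at which its call begins: read the wrist's pose just before it.
- close_job(): hands the job in, once; it reports no verdict.
The state is a dict: "time": time; "joint_positions": joint angles; "joint_vel": joint speeds; "joint_torque": joint torques, N m; "ee_pos": TCP position; "eef_rot": TCP orientation; "ft_force": force on the tool from outside, world axes, zero at the start; "torque": the same for the moment, N m; "width": finger opening in m.
Only numpy, scipy, OpenCV 4.12 (cv2) and the standard library are available. Lean on these libraries where they do the work, as an engineer would, in place of code of your own. Each camera call takes 0.05 s, during which the arm holds its last target.

## Working session

There is one attempt and no reset: what is moved stays moved. The work goes in short steps, Python scripts to look and compute and a shell command to move; the robot and the scene stay as the last step left them, time stands still between calls to the robot, and variables do not carry over. Pictures are saved under pics/ and viewed, and the job is handed in when it is done.

```bash
mkdir -p pics; ls; cat > h.py <<'E'
import numpy as np, cv2
from bench import read_state, camera
from scipy.spatial.transform import Rotation as R
def und(c,u,v):
    p=np.array([(np.asarray(u,float)-c['cx'])/c['fx'],(np.asarray(v,float)-c['cy'])/c['fy']])
    q=p.copy()
    for _ in range(20): q=p/(1+c['k1']*(q**2).sum(0))
    return q
def campose(c,st=None):
    if 'tool_from_camera' in c:
        T=np.array(c['tool_from_camera']); Rt=R.from_quat(st['eef_rot']).as_matrix()
        return Rt@T[:3,:3], Rt@T[:3,3]+np.array(st['ee_pos'])
    return R.from_quat(c['orientation']).as_matrix(), np.array(c['position'])
def plane(c,u,v,z,st=None):
    q=und(c,u,v); Rm,p=campose(c,st)
    d=Rm@np.array([q[0],q[1],np.ones_like(q[0])])
    t=(z-p[2])/d[2]
    return (p.reshape(3,*[1]*(d.ndim-1))+d*t)
def cloud(c,st=None):
    v,u=np.mgrid[0:400,0:640]
    q=und(c,u.ravel(),v.ravel()); z=c['depth'].ravel()
    Rm,p=campose(c,st)
    P=(Rm@np.array([q[0]*z,q[1]*z,z])).T+p
    return P.reshape(400,640,3)
def save(n,img,s=1):
    img=cv2.resize(img,None,fx=s,fy=s,interpolation=cv2.INTER_CUBIC)
    cv2.imwrite('pics/'+n+'.png',img[...,::-1])
E
python3 - <<'E'
from h import *
s=read_state(); print(s)
for n in ['side','top','wrist']:
    c=camera(n); save(n+'0',c['img'],1.25); np.savez('/tmp/%s0.npz'%n,**c)
    print(n,{k:v for k,v in c.items() if k not in('img','depth')})
E
```

```text
pics
{'time': 0.0, 'joint_positions': array([-1.32660061,  0.33283738, -0.06470871,  1.46090035,  0.02162034,
        1.34988222, -0.08849511]), 'joint_vel': array([-2.72707232e-03, -1.04548314e-04, -4.77472523e-04,  2.55455905e-04,
        9.18188878e-04,  1.31481088e-03, -9.18196415e-07]), 'joint_torque': array([-2.10600379e-04, -6.23275495e+01,  2.48364976e-02, -3.89883721e+01,
       -6.13452075e-02,  4.01315535e-02,  1.48594254e-04]), 'ee_pos': array([0.16468663, 0.60253737, 0.22179506]), 'eef_rot': array([ 1.32983855e-01,  9.91117981e-01, -6.63643939e-04, -4.99922986e-05]), 'ft_force': array([0.12258781, 0.50229476, 0.07472811]), 'torque': array([-0.02810607, -0.03069911,  0.00848166]), 'width': 0.08664925479175013}
side {'fx': 454.36053847993264, 'fy': 454.36053847993264, 'cx': 326.2409211558077, 'cy': 199.61708146234378, 'k1': 0.011758916516878338, 'position': array([0.49364988, 0.71195567, 0.89940138]), 'orientation': array([-0.03570712,  0.93871148, -0.34223457,  0.02052463])}
top {'fx': 507.1488706232671, 'fy': 507.1488706232671, 'cx': 327.6109020167521, 'cy': 198.7981197148021, 'k1': -0.1412271431753159, 'position': array([ 0.29711964, -0.03038543,  1.44753422]), 'orientation': array([-0.69797322,  0.70950561, -0.06759682,  0.06975556])}
wrist {'fx': 338.45204612777775, 'fy': 338.45204612777775, 'cx': 320.86014694684343, 'cy': 198.36911695559675, 'k1': -0.06921293122951871, 'tool_from_camera': array([[-3.06340727e-04, -9.65060702e-01, -2.62026233e-01,
         7.17818585e-02],
       [ 9.99999947e-01, -3.24243354e-04,  2.50883584e-05,
        -2.49230647e-04],
       [-1.09172054e-04, -2.62026212e-01,  9.65060751e-01,
        -1.62464002e-01],
       [ 0.00000000e+00,  0.00000000e+00,  0.00000000e+00,
         1.00000000e+00]])}
```

View pics/top0.png

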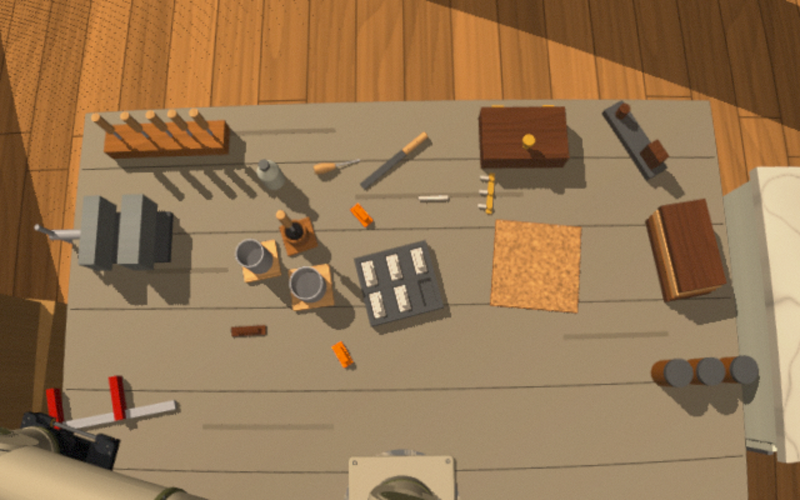

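View pics/side0.png

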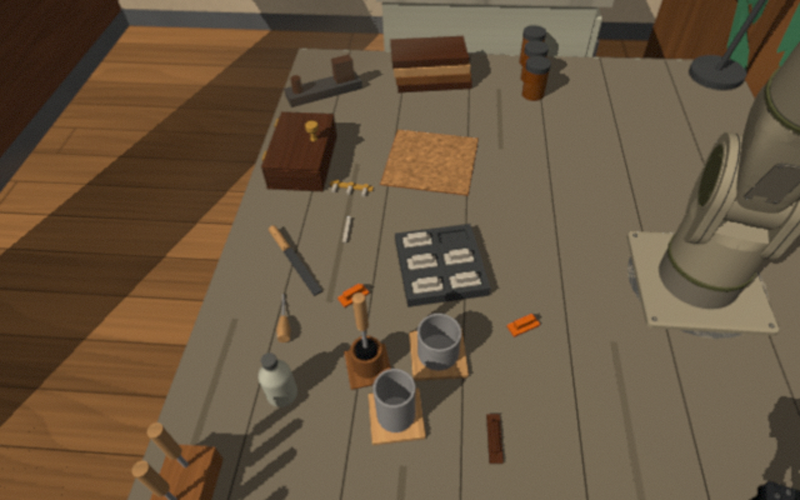

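View pics/wrist0.png

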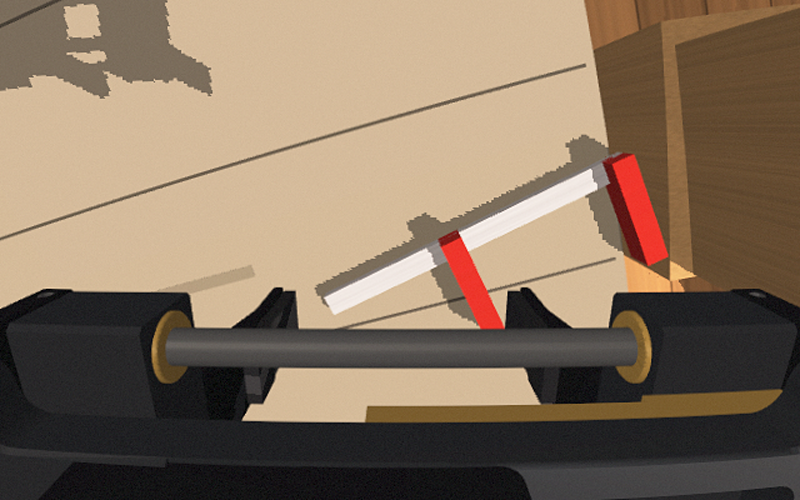

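Castings in the top view (px in the 800-wide picture): white at (369,274), (393,267), (418,261), (377,304) and (402,298). The cavity at (429,292) is empty, so there are five. Look-alikes to leave alone are orange at (362,215) and (343,355), plus the white saddle bar at (433,198). Next I measure and take a close crop.

```bash
python3 - <<'E'
from h import *
D={n:dict(np.load('/tmp/%s0.npz'%n)) for n in('top','side')}
for n in D:
    c=D[n]; P=cloud(c); hsv=cv2.cvtColor(c['img'],cv2.COLOR_RGB2HSV)
    np.save('/tmp/P_'+n,P)
    m=((hsv[...,2]>150)&(hsv[...,1]<70)&(P[...,2]>0.018)&(P[...,2]<0.045)&(P[...,0]>.3)&(abs(P[...,1])<.4)).astype(np.uint8)
    # refine
    k,l,s,ce=cv2.connectedComponentsWithStats(m)
    for i in range(1,k):
        if s[i,4]>40:
            mm=l==i; Q=P[mm]; top=Q[:,2]>np.percentile(Q[:,2],90)-.006
            v,u=np.where(mm)
            r=cv2.minAreaRect(np.float32(Q[top][:,:2]*1000))
            print(n,ce[i].round(),s[i,4],Q[top].mean(0).round(4),np.percentile(Q[:,2],95).round(3),[np.round(x,1) for x in r])
    # board orange cork : 
    b=(hsv[...,1]>90)&(abs(P[...,2]-.004)<.006)&(P[...,0]>.3)&(P[...,1]<-.05)&(P[...,1]>-.45)
    b=cv2.morphologyEx(b.astype(np.uint8),cv2.MORPH_OPEN,np.ones((5,5)))
    k,l,s,ce=cv2.connectedComponentsWithStats(b); i=1+np.argmax(s[1:,4]); v,u=np.where(l==i)
    X=plane(c,u,v,.004); r=cv2.minAreaRect(np.float32(X[:2].T*1000)); print(n,'board',ce[i],r)
    # mould
    b=((P[...,2]>.017)&(P[...,2]<.032)&(hsv[...,2]<110)&(P[...,0]>.35)&(P[...,0]<.75)&(abs(P[...,1])<.2)).astype(np.uint8)
    b=cv2.morphologyEx(b,cv2.MORPH_OPEN,np.ones((3,3)))
    k,l,s,ce=cv2.connectedComponentsWithStats(b); i=1+np.argmax(s[1:,4]); v,u=np.where(l==i)
    X=plane(c,u,v,.025); r=cv2.minAreaRect(np.float32(X[:2].T*1000)); print(n,'mould',ce[i],r)
    # pots: rims by height
    for nm,h,rad in(('tall',.108,.032),('short',.08,.037),('stand',.063,.03)):
        b=((abs(P[...,2]-h)<.006)&(P[...,0]>.35)&(P[...,0]<.8)&(P[...,1]>.05)&(P[...,1]<.45)).astype(np.uint8)
        k,l,s,ce=cv2.connectedComponentsWithStats(b)
        for i in range(1,k):
            if s[i,4]>15:
                v,u=np.where(l==i); X=plane(c,u,v,h)[:2].T*1000
                (x,y),r=cv2.minEnclosingCircle(np.float32(X)); print(n,nm,ce[i].round(),s[i,4],round(x,1),round(y,1),round(r,1))
for n,x in(('top',(270,150,380,300)),('side',(260,160,410,360))):
    save('crop_'+n,D[n]['img'][x[1]:x[3],x[0]:x[2]],4 if n=='top' else 3.5)
c=D['top'];save('crop_tools',c['img'][110:260,180:280],4)
E
```

```text
top [334. 207.] 143 [ 0.5503 -0.0476  0.0408] 0.043 [array([550.9, -47.8]), array([36.5, 13. ]), np.float64(15.0)]
top [314. 212.] 136 [0.5374 0.0088 0.04  ] 0.043 [array([536.5,   7.7]), array([38.6, 12.1]), np.float64(10.5)]
top [294. 218.] 135 [0.5223 0.0644 0.0408] 0.044 [array([522.7,  64.7]), array([36.9, 12.4]), np.float64(13.7)]
top [321. 238.] 141 [ 0.4644 -0.0095  0.0411] 0.044 [array([465.1,  -9.1]), array([37.6, 12.2]), np.float64(13.1)]
top [301. 243.] 136 [0.4506 0.0471 0.041 ] 0.043 [array([451.1,  47.4]), array([37.6, 11.9]), np.float64(9.3)]
top board [407.39143731 213.59174312] ((543.71875, -264.5300598144531), (86.21548461914062, 205.732177734375), 86.14566040039062)
top mould [318.58002148 227.99570354] ((499.5236511230469, -0.45902252197265625), (158.97943115234375, 169.93405151367188), 13.793209075927734)
top tall [200. 203.] 93 558.0 320.3 32.3
top short [215. 138.] 100 752.3 292.1 26.3
top short [196. 196.] 16 577.9 336.1 16.6
top short [209. 210.] 30 545.0 308.2 26.3
top short [245. 226.] 118 495.4 199.1 37.1
top stand [218. 143.] 29 747.7 288.5 23.5
top stan
[... 832 characters left out ...]
, 208.13192749023438), 84.0955810546875)
side mould [353.54459031 210.06654595] ((499.13238525390625, 2.0084152221679688), (161.01954650878906, 176.6063690185547), 13.71992015838623)
side tall [218. 293.] 30 753.4 297.1 11.3
side tall [315. 311.] 246 558.3 323.0 33.3
side short [351. 266.] 240 493.6 202.7 38.8
side short [220. 301.] 206 753.4 296.3 25.0
side short [315. 305.] 84 559.7 312.4 27.6
side short [317. 329.] 80 555.7 332.9 29.0
side stand [352. 259.] 99 494.7 192.2 32.3
side stand [293. 282.] 250 614.4 234.9 28.8
side stand [350. 281.] 96 494.9 210.9 35.2
side stand [224. 309.] 71 751.7 298.3 25.1
side stand [315. 309.] 77 559.5 310.4 26.8
side stand [317. 332.] 79 556.4 332.3 29.4
```

View pics/crop_top.png

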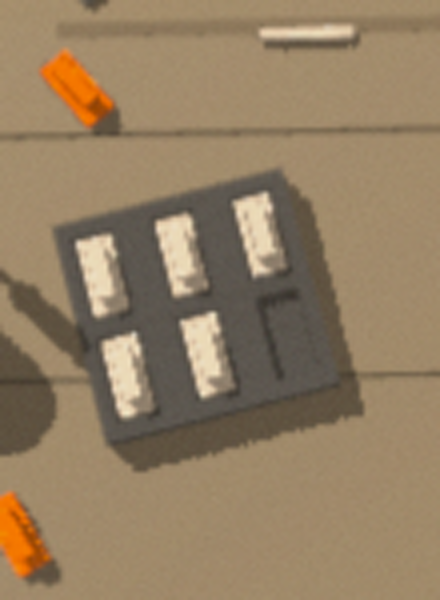

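View pics/crop_tools.png

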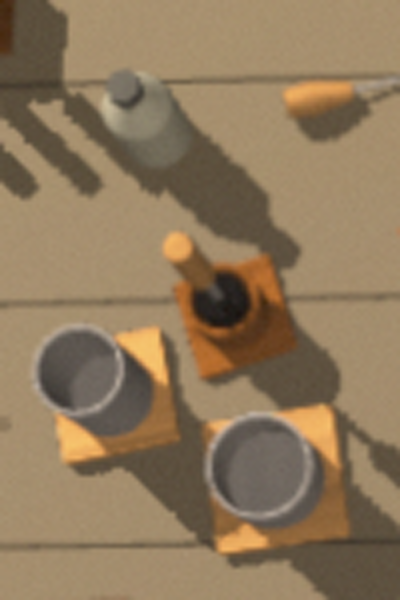

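```bash
cat >> h.py <<'E'
def mv(x,y,z,yaw=None):
    """needed total shift (fractions, tool axes) to TCP target; yaw = world angle deg of tool x"""
    s=read_state(); Rt=R.from_quat(s['eef_rot']).as_matrix(); p=np.array(s['ee_pos'])
    y0=np.degrees(np.arctan2(Rt[1,0],Rt[0,0]))
    tilt=np.degrees(np.arccos(-Rt[2,2]))
    print('t',round(s['time'],2),'pos',p.round(4),'yaw',y0.round(2),'tilt',tilt.round(2),'w',round(s['width'],4),'F',s['ft_force'].round(1))
    if yaw is None: yaw=y0
    dy=(yaw-y0+180)%360-180
    a=np.radians(yaw); Rn=np.array([[np.cos(a),np.sin(a),0],[np.sin(a),-np.cos(a),0],[0,0,-1]])
    sh=Rn.T@(np.array([x,y,z])-p)/.04
    print(' turn az total',(-dy/120).round(3),' then shift total',sh.round(3))
    if yaw is not None:
        e=R.from_matrix(Rt.T@Rn).as_rotvec(); print(' full rotvec frac',(np.degrees(e)/120).round(4))
E
python3 - <<'E'
from h import *
for n in('top','side'):
    c=dict(np.load('/tmp/%s0.npz'%n)); P=np.load('/tmp/P_%s.npy'%n); hsv=cv2.cvtColor(c['img'],cv2.COLOR_RGB2HSV)
    b=(hsv[...,1]>110)&(P[...,0]>.38)&(P[...,1]<-.1)&(P[...,1]>-.42)&(P[...,2]<.03)&(P[...,0]<.69)
    b=cv2.morphologyEx(b.astype(np.uint8),cv2.MORPH_CLOSE,np.ones((5,5)))
    b=cv2.morphologyEx(b,cv2.MORPH_OPEN,np.ones((5,5)))
    k,l,s,ce=cv2.connectedComponentsWithStats(b); i=1+np.argmax(s[1:,4]); v,u=np.where(l==i)
    X=plane(c,u,v,.004); r=cv2.minAreaRect(np.float32(X[:2].T*1000)); print(n,'board',ce[i],s[i],r,X.mean(1))
    # handle
    m=(P[...,2]>.13)&(P[...,2]<.23)&(abs(P[...,0]-.615)<.06)&(abs(P[...,1]-.232)<.06)
    Q=P[m]
    for a in np.arange(.13,.225,.015):
        q=Q[(Q[:,2]>a)&(Q[:,2]<a+.015)]
        if len(q): print(' h',a.round(3),len(q),q.mean(0).round(4),q.min(0).round(3),q.max(0).round(3))
    m=(P[...,2]>.04)&(P[...,0]>.62)&(P[...,0]<.8)&(P[...,1]>.15)
    print(P[m].mean(0),P[m].max(0))
E
```

```text
top board [427.84226868 213.02442558] [ 392  175   72   76 4831] ((537.2320556640625, -320.954833984375), (205.9432373046875, 207.12295532226562), 83.95861053466797) [ 0.53508251 -0.31834396  0.004     ]
 h 0.13 8 [0.611  0.228  0.1406] [0.607 0.222 0.136] [0.617 0.239 0.145]
 h 0.145 14 [0.6109 0.2271 0.1532] [0.607 0.222 0.146] [0.619 0.239 0.159]
 h 0.16 12 [0.6115 0.2266 0.1695] [0.607 0.221 0.164] [0.623 0.234 0.175]
 h 0.175 14 [0.6119 0.2259 0.1823] [0.607 0.221 0.177] [0.622 0.236 0.189]
 h 0.19 16 [0.6108 0.2279 0.1983] [0.607 0.222 0.19 ] [0.619 0.238 0.205]
 h 0.205 47 [0.6162 0.2313 0.2106] [0.608 0.222 0.205] [0.626 0.241 0.218]
[0.67250378 0.56075828 0.08999408] [0.77991796 0.81431357 0.21427909]
side board [344.51408674 129.79487179] [ 305  106   77   50 3159] ((536.5052490234375, -318.67462158203125), (206.10897827148438, 205.17234802246094), 83.94782257080078) [ 0.53548214 -0.31269572  0.004     ]
 h 0.13 30 [0.6137 0.2397 0.1399] [0.606 0.235 0.134] [0.624 0.243 0.145]
 h 0.145 41 [0.6139 0.2395 0.1526] [0.606 0.233 0.146] [0.624 0.242 0.16 ]
 h 0.16 43 [0.614  0.2393 0.1669] [0.606 0.231 0.16 ] [0.625 0.243 0.174]
 h 0.175 50 [0.6133 0.2389 0.1824] [0.606 0.23  0.175] [0.625 0.243 0.189]
 h 0.19 49 [0.614  0.2395 0.1979] [0.606 0.232 0.191] [0.626 0.243 0.205]
 h 0.205 87 [0.6154 0.2344 0.211 ] [0.606 0.223 0.205] [0.625 0.245 0.214]
[0.71893503 0.28733418 0.08527623] [0.77871222 0.32056318 0.21324678]
```

```bash
python3 - <<'E'
from h import *
mv(.5234,.0648,.12,193.7)
E
```

```text
t 0.15 pos [0.1647 0.6026 0.222 ] yaw 164.71 tilt 0.06 w 0.0868 F [ 0.1 -0.5 -0.3]
 turn az total -0.242  then shift total [ -5.527 -15.187   2.55 ]
 full rotvec frac [-5.000e-04 -1.000e-04 -2.416e-01]
```

```bash
python3 -m inch '[[0,0,0,0,0,-0.081],[0,0,0,0,0,-0.081],[0,0,0,0,0,-0.08],[-0.2,-0.5,0,0,0,0],[-0.3,-0.9,0,0,0,0]]' -0.2 20; python3 -m inch '[[-0.35,-0.95,0,0,0,0],[-0.35,-0.95,0,0,0,0],[-0.35,-0.95,0,0,0,0],[-0.35,-0.95,0,0,0,0],[-0.35,-0.95,0,0,0,0]]'
```

```text
time: 0.78
ee_pos: [0.1969, 0.5531, 0.2219]
eef_rot: [-0.121, 0.993, -0.0, -0.0]
ft_force: [-0.3, -0.6, 0.2]
width: 0.045
time: 1.4
ee_pos: [0.3112, 0.3841, 0.2224]
eef_rot: [-0.12, 0.993, -0.0, -0.0]
ft_force: [0.7, -0.5, 0.8]
width: 0.0348
```

```bash
python3 -m inch '[[-0.35,-0.95,0,0,0,0],[-0.35,-0.95,0,0,0,0],[-0.35,-0.95,0,0,0,0],[-0.35,-0.95,0,0,0,0],[-0.35,-0.95,0,0,0,0]]'; python3 -m inch '[[-0.35,-0.95,0.3,0,0,0],[-0.35,-0.95,0.5,0,0,0],[-0.3,-0.8,0.5,0,0,0],[0,0,0.4,0,0,0],[0,0,0,0,0,0]]'; python3 - <<'E'
from h import *
mv(.5225,.065,.12,193.7)
E
```

```text
time: 2.02
ee_pos: [0.4243, 0.2162, 0.2225]
eef_rot: [-0.12, 0.993, 0.0, -0.0]
ft_force: [0.2, -0.4, 0.5]
width: 0.0352
time: 2.65
ee_pos: [0.4872, 0.1225, 0.1534]
eef_rot: [-0.12, 0.993, -0.0, -0.001]
ft_force: [0.1, -0.4, 0.5]
width: 0.0352
t 2.65 pos [0.4872 0.1225 0.1534] yaw -166.22 tilt 0.15 w 0.0352 F [ 0.1 -0.4  0.5]
 turn az total 0.001  then shift total [-0.516 -1.605  0.834]
 full rotvec frac [-0.     -0.0012  0.0007]
```

```bash
python3 -m inch '[[-0.25,-0.8,0,0,0,0],[-0.266,-0.805,0,0,0,0],[0,0,0,0,0,0]]'; cat > look.py <<'E'
from h import *
import sys
def ribs(n='wrist',zt=.041,tag='x'):
    s=read_state(); c=camera(n); P=cloud(c,s); hsv=cv2.cvtColor(c['img'],cv2.COLOR_RGB2HSV)
    m=((hsv[...,2]>140)&(hsv[...,1]<80)&(abs(P[...,2]-zt)<.005)&(P[...,0]>.35)).astype(np.uint8)
    m=cv2.morphologyEx(m,cv2.MORPH_OPEN,np.ones((3,3)))
    k,l,st,ce=cv2.connectedComponentsWithStats(m)
    for i in range(1,k):
        if st[i,4]>30:
            v,u=np.where(l==i); X=plane(c,u,v,zt,s)[:2].T*1000; r=cv2.minAreaRect(np.float32(X))
            print(n,ce[i].round(),st[i,4],'c',np.round(r[0],1),'sz',np.round(r[1],1),'ang',round(r[2],1),'mean',X.mean(0).round(1),'z',np.median(P[l==i][:,2]).round(4))
    save(tag,c['img'])
if __name__=='__main__': ribs(sys.argv[1],float(sys.argv[2]),sys.argv[3])
E
python3 look.py wrist .041 w1
```

```text
time: 3.02
ee_pos: [0.5245, 0.0635, 0.1554]
eef_rot: [-0.119, 0.993, -0.0, 0.001]
ft_force: [-0.3, 0.5, -0.1]
width: 0.0348
wrist [251. 101.] 831 c [463.5  -8.6] sz [37.2 13.7] ang 14.3 mean [463.4  -8.6] z 0.0411
wrist [323. 101.] 818 c [450.2  47.1] sz [36.9 12.8] ang 13.6 mean [450.2  47.1] z 0.0411
wrist [255. 191.] 669 c [535.    8.8] sz [38.4 12.9] ang 13.1 mean [534.6   8.8] z 0.0411
wrist [323. 191.] 660 c [521.5  64.5] sz [38.2 12. ] ang 13.6 mean [521.2  64.4] z 0.0412
wrist [189. 191.] 723 c [548.8 -46.6] sz [37.8 14.5] ang 13.8 mean [548.5 -46.7] z 0.041
wrist [493. 230.] 33 c [520.2 219.5] sz [3.8 7.4] ang 13.2 mean [520.5 219.9] z 0.0389
```

View pics/w1.png

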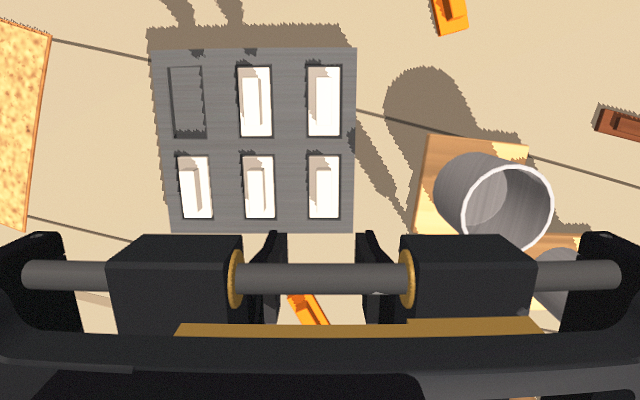

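```bash
python3 - <<'E'
from h import *
mv(.5217,.0646,.0275,193.7)
E
```

```text
t 3.08 pos [0.5239 0.0651 0.1552] yaw -166.25 tilt 0.05 w 0.0348 F [ 0.9  0.9 -0.6]
 turn az total 0.0  then shift total [ 0.057 -0.     3.192]
 full rotvec frac [0.0002 0.0004 0.0004]
```

```bash
python3 -m inch '[[0.057,0,0.9,0,0,0],[0,0,0.9,0,0,0],[0,0,0.8,0,0,0],[0,0,0.4,0,0,0],[0,0,0.15,0,0,0]]'; python3 - <<'E'
from h import *
mv(.5217,.0646,.0275,193.7)
E
```

```text
time: 3.7
ee_pos: [0.5212, 0.0651, 0.0284]
eef_rot: [-0.12, 0.993, 0.0, -0.0]
ft_force: [0.3, 0.8, 0.4]
width: 0.0348
t 3.7 pos [0.5212 0.0651 0.0284] yaw -166.17 tilt 0.03 w 0.0348 F [0.3 0.8 0.4]
 turn az total 0.001  then shift total [-0.009 -0.015  0.022]
 full rotvec frac [ 0.0002 -0.0002  0.0011]
```

```bash
python3 -m inch '[[0,0,0.02,0,0,0],[0,0,0,0,0,0],[0,0,0,0,0,0],[0,0,0,0,0,0]]' -1 25; python3 -m inch '[[0,0,-0.2,0,0,0],[0,0,-0.5,0,0,0],[0,0,-0.8,0,0,0],[0,0,-0.8,0,0,0],[0,0,0,0,0,0]]'; python3 - <<'E'
from h import *
s=read_state();c=camera('side');save('s2',c['img'][100:300,220:480],3)
mv(.537,-.319,.1,193.7)
E
```

```text
time: 4.2
ee_pos: [0.522, 0.0642, 0.0284]
eef_rot: [-0.12, 0.993, 0.0, 0.001]
ft_force: [-1.1, 0.6, 6.1]
width: 0.0128
time: 4.82
ee_pos: [0.523, 0.0643, 0.1225]
eef_rot: [-0.12, 0.993, 0.001, 0.002]
ft_force: [-0.0, -0.2, -1.2]
width: 0.0128
t 4.88 pos [0.522  0.0642 0.1208] yaw -166.25 tilt 0.13 w 0.0128 F [-0.4 -0.4 -1.1]
 turn az total 0.0  then shift total [ 1.906 -9.397  0.52 ]
 full rotvec frac [0.0002 0.001  0.0004]
```

View pics/s2.png

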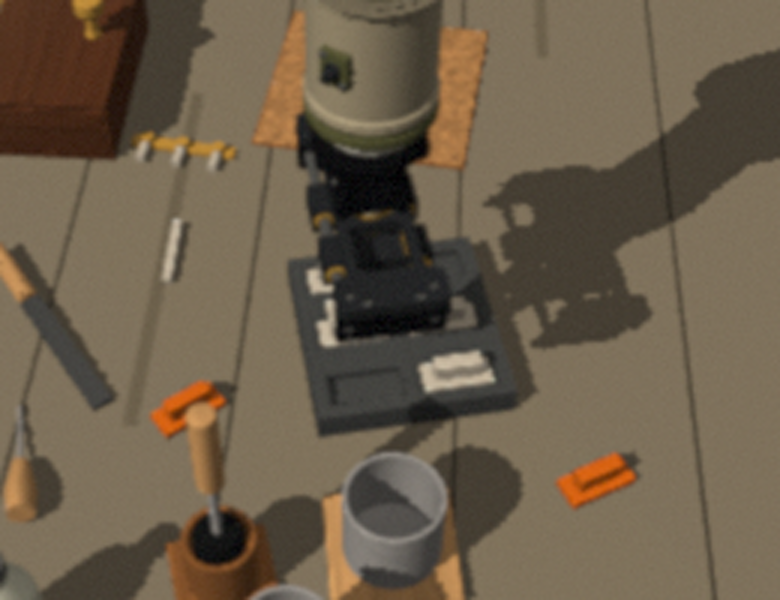

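```bash
python3 -m inch '[[0,-0.5,0,0,0,0],[0.1,-0.95,0,0,0,0],[0.1,-0.95,0,0,0,0],[0.1,-0.95,0,0,0,0],[0.1,-0.95,0,0,0,0]]'; python3 -m inch '[[0.1,-0.95,0,0,0,0],[0.1,-0.95,0,0,0,0],[0.1,-0.95,0,0,0,0],[0.1,-0.95,0,0,0,0],[0.1,-0.95,0.2,0,0,0]]';  python3 -m inch '[[0.1,-0.95,0.4,0,0,0],[0,-0.7,0.4,0,0,0],[0,0,0.4,0,0,0],[0,0,0,0,0,0]]'; python3 - <<'E'
from h import *
mv(.5843,-.361,.018,193.7)
E
```

```text
time: 5.5
ee_pos: [0.5462, -0.1079, 0.1187]
eef_rot: [-0.12, 0.993, 0.0, -0.001]
ft_force: [0.2, -0.2, -0.7]
width: 0.0128
time: 6.12
ee_pos: [0.5724, -0.2972, 0.1109]
eef_rot: [-0.12, 0.993, 0.0, -0.0]
ft_force: [0.6, 1.1, -0.2]
width: 0.0128
time: 6.62
ee_pos: [0.5833, -0.3595, 0.0613]
eef_rot: [-0.12, 0.993, 0.001, -0.002]
ft_force: [0.1, 0.2, 0.0]
width: 0.0125
t 6.62 pos [ 0.5833 -0.3595  0.0613] yaw -166.22 tilt 0.24 w 0.0125 F [0.1 0.2 0. ]
 turn az total 0.001  then shift total [-0.016 -0.043  1.081]
 full rotvec frac [ 0.0015 -0.0013  0.0006]
```

```bash
python3 -m inch '[[0,-0.03,0.5,0,0,0],[0,0,0.4,0,0,0],[0,0,0.13,0,0,0],[0,0,0.04,0,0,0],[0,0,0,0,0,0]]'
```

```text
time: 7.25
ee_pos: [0.5849, -0.3625, 0.0213]
eef_rot: [-0.12, 0.993, -0.0, 0.0]
ft_force: [0.7, 0.8, -0.2]
width: 0.0127
```

```bash
python3 -m inch '[[0,0,0.05,0,0,0],[0,0,0.03,0,0,0],[0,0,0,0,0,0]]'
```

```text
time: 7.62
ee_pos: [0.5846, -0.3623, 0.0177]
eef_rot: [-0.12, 0.993, 0.0, -0.0]
ft_force: [-0.8, 0.5, 0.2]
width: 0.0124
```

```bash
python3 -m inch '[[0,0,0.04,0,0,0],[0,0,0.03,0,0,0],[0,0,0,0,0,0]]'
```

```text
time: 8.0
ee_pos: [0.5847, -0.3624, 0.0156]
eef_rot: [-0.12, 0.993, 0.0, 0.0]
ft_force: [-1.6, 0.8, 5.6]
width: 0.0126
```

```bash
python3 -m inch '[[0,0,0,0,0,0],[0,0,0,0,0,0],[0,0,-0.2,0,0,0],[0,0,-0.9,0,0,0],[0,0,-0.9,0,0,0]]' -0.2; python3 -m inch '[[0,0.3,-0.8,0,0,0],[0,0.3,0,0,0,0],[0,0,0,0,0,0]]'; python3 look.py wrist .028 w2; python3 - <<'E'
from h import *
mv(.549,-.0468,.11,193.7)
E
```

```text
time: 8.62
ee_pos: [0.5845, -0.3623, 0.0961]
eef_rot: [-0.12, 0.993, 0.0, -0.0]
ft_force: [0.5, -0.4, 0.1]
width: 0.0348
time: 9.0
ee_pos: [0.579, -0.3377, 0.1266]
eef_rot: [-0.12, 0.993, 0.001, -0.0]
ft_force: [0.5, 0.2, -0.4]
width: 0.035
wrist [289. 198.] 772 c [ 584.2 -362.7] sz [38.3 12.9] ang 12.8 mean [ 583.7 -362.6] z 0.0281
wrist [634. 227.] 215 c [537.8 -63.4] sz [28.1  8. ] ang 13.5 mean [537.6 -63.5] z 0.0253
t 9.05 pos [ 0.5787 -0.3383  0.1261] yaw -166.2 tilt 0.08 w 0.0347 F [-0.2 -0.1 -1.2]
 turn az total 0.001  then shift total [-1.005  7.256  0.403]
 full rotvec frac [ 0.0005 -0.0003  0.0008]
```

View pics/w2.png

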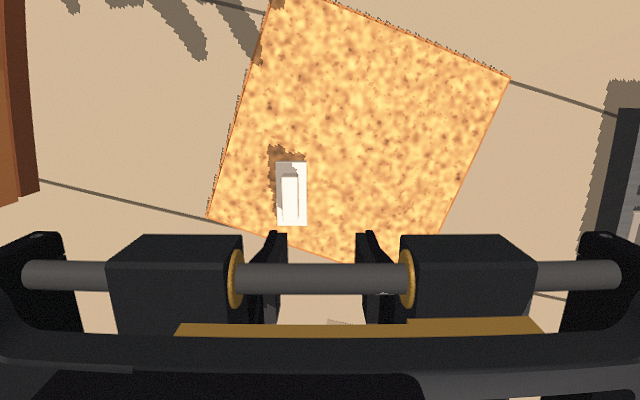

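Casting 1 lies flat, rib up, on the cork at px (290,195), with its top at z = 28 mm. Next is the one at (0.549, -0.047).

```bash
python3 -m inch '[[-0.13,0.6,0,0,0,0],[-0.14,0.97,0,0,0,0],[-0.14,0.97,0,0,0,0],[-0.14,0.97,0,0,0,0],[-0.14,0.97,0,0,0,0]]'; python3 -m inch '[[-0.14,0.97,0,0,0,0],[-0.1,0.97,0,0,0,0],[-0.07,0.83,0,0,0,0],[0,0,0,0,0,0]]'; python3 look.py wrist .041 w3; python3 - <<'E'
from h import *
mv(.549,-.0468,.0275,193.7)
E
```

```text
time: 9.68
ee_pos: [0.5624, -0.1575, 0.1259]
eef_rot: [-0.12, 0.993, 0.0, -0.001]
ft_force: [0.5, -0.2, 0.8]
width: 0.0349
time: 10.18
ee_pos: [0.5483, -0.0452, 0.1259]
eef_rot: [-0.122, 0.993, 0.0, -0.001]
ft_force: [0.9, 0.1, 0.8]
width: 0.0348
wrist [398. 105.] 999 c [463.9  -9.4] sz [37.6 13.3] ang 15.2 mean [463.7  -9.5] z 0.0412
wrist [478. 107.] 940 c [450.2  46.8] sz [37.5 13.4] ang 14.2 mean [450.1  46.7] z 0.0412
wrist [317. 204.] 822 c [549.1 -48.1] sz [38.  12.4] ang 13.9 mean [548.7 -48.1] z 0.0412
wrist [392. 204.] 817 c [535.2   7.9] sz [38.2 13.2] ang 13.8 mean [534.8   7.7] z 0.0412
t 10.22 pos [ 0.5485 -0.0473  0.1262] yaw -166.15 tilt 0.08 w 0.035 F [0.3 0.6 0.4]
 turn az total 0.001  then shift total [-0.015  0.009  2.467]
 full rotvec frac [ 0.0001 -0.0006  0.0013]
```

```bash
python3 -m inch '[[0,0,0.7,0,0,0],[0,0,0.8,0,0,0],[0,0,0.6,0,0,0],[0,0,0.28,0,0,0],[0,0,0.06,0,0,0]]'; python3 -m inch '[[0,0,0.02,0,0,0],[0,0,0,0,0,0],[0,0,0,0,0,0],[0,0,0,0,0,0]]' -1 25; python3 -m inch '[[0,0,-0.2,0,0,0],[0,0,-0.5,0,0,0],[0,0,-0.8,0,0,0],[0,-0.5,-0.4,0,0,0],[0,-0.9,0,0,0,0]]'; python3 - <<'E'
from h import *
mv(.572,-.3105,.07,193.7)
E
```

```text
time: 10.85
ee_pos: [0.5486, -0.0489, 0.0289]
eef_rot: [-0.119, 0.993, -0.0, -0.0]
ft_force: [0.6, 0.3, 0.4]
width: 0.0348
time: 11.35
ee_pos: [0.5492, -0.0477, 0.0291]
eef_rot: [-0.12, 0.993, 0.0, 0.0]
ft_force: [-0.9, 0.0, 3.8]
width: 0.0128
time: 11.98
ee_pos: [0.5634, -0.1026, 0.1062]
eef_rot: [-0.121, 0.993, 0.0, 0.001]
ft_force: [0.4, 0.7, -0.6]
width: 0.0128
t 11.97 pos [ 0.5634 -0.1026  0.1062] yaw -166.12 tilt 0.16 w 0.0128 F [ 0.4  0.7 -0.6]
 turn az total 0.002  then shift total [ 1.022 -5.1    0.904]
 full rotvec frac [-0.      0.0013  0.0015]
```

```bash
python3 -m inch '[[0.2,-0.95,0,0,0,0],[0.2,-0.95,0,0,0,0],[0.2,-0.95,0,0,0,0],[0.2,-0.95,0.2,0,0,0],[0.2,-0.9,0.5,0,0,0]]'; python3 -m inch '[[0,0,0.8,0,0,0],[0,0,0,0,0,0]]';python3 - <<'E'
from h import *
mv(.572,-.3105,.016,193.7)
E
```

```text
time: 12.6
ee_pos: [0.5681, -0.2974, 0.0769]
eef_rot: [-0.119, 0.993, -0.001, 0.001]
ft_force: [0.6, -0.3, 0.2]
width: 0.0127
time: 12.85
ee_pos: [0.5658, -0.2949, 0.0421]
eef_rot: [-0.119, 0.993, 0.001, -0.002]
ft_force: [0.8, 1.0, -0.1]
width: 0.0125
t 12.85 pos [ 0.5658 -0.2949  0.0421] yaw -166.32 tilt 0.29 w 0.0125 F [ 0.8  1.  -0.1]
 turn az total -0.0  then shift total [-0.058 -0.416  0.652]
 full rotvec frac [ 0.0012 -0.0021 -0.0002]
```

```bash
python3 -m inch '[[-0.05,-0.4,0,0,0,0],[0,0,0.4,0,0,0],[0,0,0.15,0,0,0],[0,0,0.06,0,0,0],[0,0,0,0,0,0]]';python3 - <<'E'
from h import *
mv(.572,-.3105,.016,193.7)
E
```

```text
time: 13.48
ee_pos: [0.5738, -0.3091, 0.0201]
eef_rot: [-0.12, 0.993, 0.0, -0.0]
ft_force: [-0.5, -0.2, -0.2]
width: 0.0128
t 13.47 pos [ 0.5738 -0.3091  0.0201] yaw -166.22 tilt 0.01 w 0.0128 F [-0.5 -0.2 -0.2]
 turn az total 0.001  then shift total [ 0.052 -0.024  0.102]
 full rotvec frac [ 0.0001 -0.      0.0006]
```

```bash
python3 -m inch '[[0,0,0.06,0,0,0],[0,0,0.04,0,0,0],[0,0,0.02,0,0,0],[0,0,0,0,0,0]]'
```

```text
time: 13.98
ee_pos: [0.5739, -0.3093, 0.0162]
eef_rot: [-0.12, 0.993, 0.0, 0.0]
ft_force: [-3.6, 3.2, 6.8]
width: 0.0127
```

```bash
python3 -m inch '[[0,0,0,0,0,0],[0,0,0,0,0,0],[0,0,-0.2,0,0,0],[0,0,-0.9,0,0,0],[0,0,-0.9,0,0,0]]' -0.2; python3 -m inch '[[0,0.3,-0.6,0,0,0],[0,0.7,0,0,0,0],[0,0.95,0,0,0,0],[0,0.5,0,0,0,0],[0,0,0,0,0,0]]'; python3 look.py wrist .028 w4; python3 - <<'E'
from h import *
mv(.535,.0083,.11,193.7)
E
```

```text
time: 14.6
ee_pos: [0.5736, -0.3094, 0.0966]
eef_rot: [-0.12, 0.993, 0.0, -0.0]
ft_force: [-0.0, 0.6, 0.3]
width: 0.0347
time: 15.22
ee_pos: [0.5508, -0.2131, 0.1197]
eef_rot: [-0.121, 0.993, 0.0, 0.0]
ft_force: [-0.4, -0.7, 0.8]
width: 0.0351
wrist [589. 155.] 1043 c [464. -12.] sz [54.6 26.1] ang 13.4 mean [463.  -16.4] z 0.0254
wrist [130. 197.] 814 c [ 583.6 -361.1] sz [37.9 15.2] ang 13.9 mean [ 583.3 -361.1] z 0.0279
wrist [196. 200.] 793 c [ 573.1 -308.4] sz [37.6 14.2] ang 14.0 mean [ 573.  -308.6] z 0.028
wrist [575. 229.] 674 c [528.3   3.7] sz [42.2 26.1] ang 13.4 mean [523.2  -1.4] z 0.0254
t 15.28 pos [ 0.5507 -0.2146  0.1197] yaw -166.22 tilt 0.04 w 0.0348 F [ 0.7 -1.  -0.4]
 turn az total 0.001  then shift total [-0.938  5.507  0.243]
 full rotvec frac [-0.0002  0.0003  0.0007]
```

Two castings are on the board, at (584,-361) and (573,-309) mm, both with tops at z = 28 mm. Third is next.

```bash
python3 -m inch '[[-0.16,0.9,0,0,0,0],[-0.16,0.95,0,0,0,0],[-0.16,0.95,0,0,0,0],[-0.16,0.95,0,0,0,0],[-0.16,0.95,0,0,0,0]]'; python3 -m inch '[[-0.14,0.8,0,0,0,0],[0,0,0,0,0,0],[0,0,0,0,0,0]]'; python3 look.py wrist .041 w5; python3 - <<'E'
from h import *
mv(.535,.0083,.0275,193.7)
E
```

```text
time: 15.9
ee_pos: [0.5374, -0.0246, 0.1195]
eef_rot: [-0.119, 0.993, -0.0, 0.0]
ft_force: [0.1, -0.2, 1.2]
width: 0.0349
time: 16.27
ee_pos: [0.5352, 0.0065, 0.1194]
eef_rot: [-0.119, 0.993, -0.0, 0.0]
ft_force: [0.0, -0.8, -0.9]
width: 0.035
wrist [323. 105.] 1064 c [464.   -9.4] sz [37.6 12.6] ang 13.6 mean [463.7  -9.5] z 0.0412
wrist [409. 105.] 1016 c [449.6  48.6] sz [36.6 13.1] ang 13.5 mean [449.3  48.5] z 0.0412
wrist [323. 207.] 839 c [534.9   8.1] sz [38.  12.4] ang 13.4 mean [534.8   7.9] z 0.0412
t 16.32 pos [0.5351 0.0063 0.1194] yaw -166.4 tilt 0.05 w 0.035 F [ 0.4 -0.4 -0.3]
 turn az total -0.001  then shift total [-0.01   0.049  2.297]
 full rotvec frac [-0.0004  0.     -0.0008]
```

```bash
python3 -m inch '[[0,0.045,0.6,0,0,0],[0,0,0.8,0,0,0],[0,0,0.6,0,0,0],[0,0,0.25,0,0,0],[0,0,0.04,0,0,0]]'; python3 -m inch '[[0,0,0.01,0,0,0],[0,0,0,0,0,0],[0,0,0,0,0,0],[0,0,0,0,0,0]]' -1 25; python3 -m inch '[[0,0,-0.2,0,0,0],[0,0,-0.5,0,0,0],[0,0,-0.8,0,0,0],[0,-0.5,-0.4,0,0,0],[0,-0.9,0,0,0,0]]'; python3 - <<'E'
from h import *
mv(.5597,-.258,.07,193.7)
E
```

```text
time: 16.95
ee_pos: [0.5343, 0.0092, 0.0277]
eef_rot: [-0.119, 0.993, -0.0, -0.0]
ft_force: [0.1, 0.1, 0.0]
width: 0.035
time: 17.45
ee_pos: [0.5347, 0.0101, 0.0279]
eef_rot: [-0.12, 0.993, 0.0, 0.0]
ft_force: [-0.5, -0.7, 4.7]
width: 0.0129
time: 18.08
ee_pos: [0.5486, -0.0444, 0.1049]
eef_rot: [-0.121, 0.993, 0.0, 0.001]
ft_force: [0.9, -0.9, -1.2]
width: 0.0127
t 18.07 pos [ 0.5486 -0.0444  0.1049] yaw -166.11 tilt 0.15 w 0.0127 F [ 0.9 -0.9 -1.2]
 turn az total 0.002  then shift total [ 0.996 -5.253  0.872]
 full rotvec frac [0.0002 0.0013 0.0016]
```

```bash
python3 -m inch '[[0.2,-0.95,0,0,0,0],[0.2,-0.95,0,0,0,0],[0.2,-0.95,0,0,0,0],[0.2,-0.95,0,0,0,0],[0.2,-0.95,0.2,0,0,0]]'; python3 -m inch '[[0,-0.5,0.6,0,0,0],[0,0,0.5,0,0,0],[0,0,0,0,0,0]]';python3 - <<'E'
from h import *
mv(.5597,-.258,.016,193.7)
E
```

```text
time: 18.7
ee_pos: [0.5537, -0.2409, 0.0957]
eef_rot: [-0.119, 0.993, -0.0, 0.0]
ft_force: [-0.1, 0.8, -1.4]
width: 0.0128
time: 19.08
ee_pos: [0.5573, -0.2567, 0.0494]
eef_rot: [-0.12, 0.993, 0.001, -0.002]
ft_force: [0.2, 0.3, 0.0]
width: 0.0127
t 19.07 pos [ 0.5573 -0.2567  0.0494] yaw -166.22 tilt 0.23 w 0.0127 F [0.2 0.3 0. ]
 turn az total 0.001  then shift total [-0.051 -0.047  0.834]
 full rotvec frac [ 0.0011 -0.0015  0.0006]
```

```bash
python3 -m inch '[[-0.04,-0.04,0.4,0,0,0],[0,0,0.26,0,0,0],[0,0,0.1,0,0,0],[0,0,0.06,0,0,0],[0,0,0,0,0,0]]'
```

```text
time: 19.7
ee_pos: [0.5607, -0.2589, 0.0187]
eef_rot: [-0.12, 0.993, -0.0, 0.0]
ft_force: [0.3, 0.7, -0.3]
width: 0.0128
```

```bash
python3 -m inch '[[0,0,0.06,0,0,0],[0,0,0.03,0,0,0],[0,0,0,0,0,0]]'
```

```text
time: 20.08
ee_pos: [0.5606, -0.2589, 0.0149]
eef_rot: [-0.12, 0.993, 0.0, 0.0]
ft_force: [0.1, -0.2, 0.1]
width: 0.0128
```

```bash
python3 -m inch '[[0,0,0.03,0,0,0],[0,0,0,0,0,0]]'
```

```text
time: 20.32
ee_pos: [0.5606, -0.2589, 0.0149]
eef_rot: [-0.12, 0.993, 0.0, 0.0]
ft_force: [-5.3, 2.1, 12.3]
width: 0.0127
```

```bash
python3 -m inch '[[0,0,-0.02,0,0,0],[0,0,0,0,0,0],[0,0,-0.2,0,0,0],[0,0,-0.9,0,0,0],[0,0,-0.9,0,0,0]]' -0.2; python3 -m inch '[[0.4,0.3,-0.6,0,0,0],[0.6,0.7,0,0,0,0],[0.6,0.95,0,0,0,0],[0.3,0.95,0,0,0,0],[0,0,0,0,0,0]]'; python3 look.py wrist .028 w6; python3 - <<'E'
from h import *
mv(.4637,-.0092,.11,193.7)
E
```

```text
time: 20.95
ee_pos: [0.5604, -0.2589, 0.0957]
eef_rot: [-0.12, 0.993, 0.0, -0.0]
ft_force: [0.5, 0.4, 0.7]
width: 0.0343
time: 21.58
ee_pos: [0.4584, -0.162, 0.1189]
eef_rot: [-0.121, 0.993, 0.001, 0.0]
ft_force: [-0.6, -0.1, 0.4]
width: 0.035
wrist [499. 224.] 462 c [442.2 -16.6] sz [13.6 26.1] ang 18.7 mean [442.1 -16.9] z 0.0253
wrist [562. 232.] 662 c [440.2  43.8] sz [39.5 26.5] ang 14.5 mean [435.5  38.8] z 0.0253
t 21.62 pos [ 0.4593 -0.1635  0.1192] yaw -166.15 tilt 0.09 w 0.035 F [ 0.3 -0.7  0.4]
 turn az total 0.001  then shift total [-1.021  3.721  0.23 ]
 full rotvec frac [0.0002 0.0008 0.0013]
```

```bash
python3 -m inch '[[-0.25,0.7,0,0,0,0],[-0.25,0.9,0,0,0,0],[-0.25,0.9,0,0,0,0],[-0.25,0.9,0,0,0,0],[0,0.3,0,0,0,0]]'; python3 -m inch '[[0,0,0,0,0,0]]'; python3 look.py wrist .041 w7; python3 - <<'E'
from h import *
mv(.4637,-.0092,.0278,193.7)
c=camera('top'); save('t7',c['img'][150:260,260:500],3)
E
```

```text
time: 22.25
ee_pos: [0.4637, -0.0097, 0.1188]
eef_rot: [-0.121, 0.993, -0.0, 0.0]
ft_force: [0.4, -0.2, -0.0]
width: 0.0349
time: 22.38
ee_pos: [0.4632, -0.0115, 0.1186]
eef_rot: [-0.12, 0.993, -0.0, 0.0]
ft_force: [0.3, -0.1, -0.2]
width: 0.0349
wrist [323. 208.] 888 c [463.4  -9.5] sz [37.9 12.8] ang 13.7 mean [463.2  -9.6] z 0.0411
wrist [404. 206.] 868 c [448.6  48.1] sz [38.  13.8] ang 13.9 mean [448.2  48.3] z 0.0413
t 22.43 pos [ 0.4632 -0.0123  0.1186] yaw -166.31 tilt 0.03 w 0.0345 F [ 1.2 -1.7  0.1]
 turn az total -0.0  then shift total [-0.032  0.072  2.27 ]
 full rotvec frac [-0.0002  0.     -0.0001]
```

View pics/t7.png

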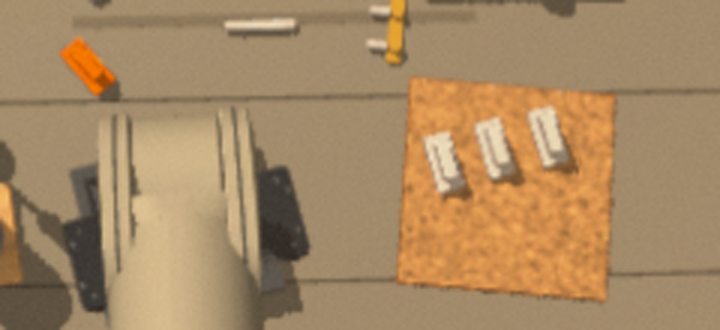

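Top view: three castings in a row on the cork at px (444,162), (495,149) and (549,136). Fourth is next.

```bash
python3 -m inch '[[-0.02,0.065,0.6,0,0,0],[0,0,0.8,0,0,0],[0,0,0.6,0,0,0],[0,0,0.23,0,0,0],[0,0,0.03,0,0,0]]'; python3 -m inch '[[0,0,0.01,0,0,0],[0,0,0,0,0,0],[0,0,0,0,0,0],[0,0,0,0,0,0]]' -1 25; python3 -m inch '[[0,0,-0.2,0,0,0],[0,0,-0.5,0,0,0],[0,0,-0.8,0,0,0],[0,-0.5,-0.4,0,0,0],[0,-0.9,0,0,0,0]]'; python3 - <<'E'
from h import *
mv(.502,-.3275,.07,193.7)
E
```

```text
time: 23.1
ee_pos: [0.4631, -0.0091, 0.0281]
eef_rot: [-0.119, 0.993, -0.0, -0.0]
ft_force: [-0.7, -0.3, -0.1]
width: 0.0354
time: 23.6
ee_pos: [0.4633, -0.0082, 0.0282]
eef_rot: [-0.12, 0.993, 0.0, 0.0]
ft_force: [-0.9, 0.1, 4.4]
width: 0.0127
time: 24.22
ee_pos: [0.4774, -0.0622, 0.1056]
eef_rot: [-0.121, 0.993, 0.0, 0.002]
ft_force: [0.2, -0.8, -1.7]
width: 0.0127
t 24.23 pos [ 0.4774 -0.0622  0.1056] yaw -166.09 tilt 0.18 w 0.0127 F [ 0.2 -0.8 -1.7]
 turn az total 0.002  then shift total [ 0.974 -6.59   0.889]
 full rotvec frac [0.0002 0.0015 0.0017]
```

```bash
python3 -m inch '[[0.15,-0.95,0,0,0,0],[0.15,-0.95,0,0,0,0],[0.15,-0.95,0,0,0,0],[0.15,-0.95,0,0,0,0],[0.15,-0.95,0,0,0,0]]'; python3 -m inch '[[0.15,-0.95,0,0,0,0],[0.05,-0.7,0.5,0,0,0],[0,0,0.6,0,0,0],[0,0,0,0,0,0]]';python3 - <<'E'
from h import *
mv(.502,-.3275,.016,193.7)
E
```

```text
time: 24.85
ee_pos: [0.4924, -0.2555, 0.1041]
eef_rot: [-0.12, 0.993, 0.0, 0.0]
ft_force: [0.1, 0.0, -0.8]
width: 0.0125
time: 25.35
ee_pos: [0.499, -0.3198, 0.0584]
eef_rot: [-0.12, 0.993, 0.001, -0.002]
ft_force: [0.1, 0.3, 0.0]
width: 0.0127
t 25.35 pos [ 0.499  -0.3198  0.0584] yaw -166.26 tilt 0.21 w 0.0127 F [0.1 0.3 0. ]
 turn az total 0.0  then shift total [-0.026 -0.204  1.06 ]
 full rotvec frac [ 0.0011 -0.0013  0.0003]
```

```bash
python3 -m inch '[[-0.02,-0.2,0.4,0,0,0],[0,0,0.4,0,0,0],[0,0,0.15,0,0,0],[0,0,0.05,0,0,0],[0,0,0,0,0,0]]'
```

```text
time: 25.98
ee_pos: [0.5031, -0.328, 0.0199]
eef_rot: [-0.12, 0.993, -0.0, 0.0]
ft_force: [-0.0, -0.5, -0.9]
width: 0.0131
```

```bash
python3 -m inch '[[0,0,0.06,0,0,0],[0,0,0.04,0,0,0],[0,0,0.025,0,0,0],[0,0,0,0,0,0]]'
```

```text
time: 26.48
ee_pos: [0.503, -0.3279, 0.0153]
eef_rot: [-0.12, 0.993, 0.0, 0.0]
ft_force: [-2.7, 2.3, 6.3]
width: 0.0128
```

```bash
python3 -m inch '[[0,0,-0.01,0,0,0],[0,0,0,0,0,0],[0,0,-0.2,0,0,0],[0,0,-0.9,0,0,0],[0,0,-0.9,0,0,0]]' -0.2; python3 -m inch '[[0,0.5,-0.6,0,0,0],[-0.15,0.95,0,0,0,0],[-0.15,0.95,0,0,0,0],[-0.15,0.95,0,0,0,0],[-0.15,0.95,0,0,0,0]]';  python3 - <<'E'
from h import *
mv(.449,.048,.12,193.7)
E
```

```text
time: 27.1
ee_pos: [0.5027, -0.328, 0.0964]
eef_rot: [-0.12, 0.993, 0.0, -0.0]
ft_force: [0.9, -1.1, -0.2]
width: 0.0345
time: 27.72
ee_pos: [0.4853, -0.1541, 0.1197]
eef_rot: [-0.12, 0.993, -0.0, 0.0]
ft_force: [0.7, -0.0, -1.0]
width: 0.035
t 27.73 pos [ 0.4853 -0.1541  0.1197] yaw -166.26 tilt 0.05 w 0.035 F [ 0.7 -0.  -1. ]
 turn az total 0.0  then shift total [-0.315  5.124 -0.007]
 full rotvec frac [-0.0001  0.0004  0.0004]
```

```bash
python3 -m inch '[[-0.06,0.95,0,0,0,0],[-0.06,0.95,0,0,0,0],[-0.06,0.95,0,0,0,0],[-0.06,0.95,0,0,0,0],[-0.06,0.95,0,0,0,0]]'; python3 -m inch '[[0,0,0,0,0,0],[0,0,0,0,0,0]]'; python3 look.py wrist .041 w8; python3 - <<'E'
from h import *
mv(.449,.048,.0278,193.7)
E
```

```text
time: 28.35
ee_pos: [0.4517, 0.0332, 0.1198]
eef_rot: [-0.12, 0.993, 0.0, 0.0]
ft_force: [0.9, 0.3, -0.6]
width: 0.035
time: 28.6
ee_pos: [0.4521, 0.0315, 0.1195]
eef_rot: [-0.12, 0.993, -0.0, 0.0]
ft_force: [0.3, -0.5, 0.5]
width: 0.0351
wrist [344. 207.] 866 c [449.   48.4] sz [38.1 13. ] ang 13.4 mean [448.7  48.3] z 0.0412
t 28.65 pos [0.4521 0.0312 0.1194] yaw -166.32 tilt 0.02 w 0.0347 F [ 0.1  0.7 -0.4]
 turn az total -0.0  then shift total [-0.025  0.426  2.289]
 full rotvec frac [-0.0001  0.0002 -0.0002]
```

```bash
python3 -m inch '[[-0.02,0.426,0.4,0,0,0],[0,0,0.8,0,0,0],[0,0,0.7,0,0,0],[0,0,0.32,0,0,0],[0,0,0.05,0,0,0]]'; python3 -m inch '[[0,0,0.02,0,0,0],[0,0,0,0,0,0],[0,0,0,0,0,0],[0,0,0,0,0,0]]' -1 25; python3 -m inch '[[0,0,-0.2,0,0,0],[0,0,-0.5,0,0,0],[0,0,-0.8,0,0,0],[0,-0.5,-0.4,0,0,0],[0,-0.9,0,0,0,0]]'; python3 - <<'E'
from h import *
mv(.4897,-.275,.07,193.7)
E
```

```text
time: 29.28
ee_pos: [0.448, 0.049, 0.0275]
eef_rot: [-0.12, 0.993, -0.0, -0.001]
ft_force: [-0.1, -0.6, -0.4]
width: 0.0348
time: 29.78
ee_pos: [0.449, 0.0489, 0.0281]
eef_rot: [-0.12, 0.993, 0.0, 0.001]
ft_force: [-0.7, -1.7, 4.3]
width: 0.0129
time: 30.4
ee_pos: [0.4629, -0.0047, 0.1054]
eef_rot: [-0.121, 0.993, 0.001, 0.001]
ft_force: [-0.0, -0.3, -0.4]
width: 0.0129
t 30.4 pos [ 0.4629 -0.0047  0.1054] yaw -166.09 tilt 0.18 w 0.0129 F [-0.  -0.3 -0.4]
 turn az total 0.002  then shift total [ 0.949 -6.723  0.884]
 full rotvec frac [0.0004 0.0014 0.0017]
```

```bash
python3 -m inch '[[0.15,-0.95,0,0,0,0],[0.15,-0.95,0,0,0,0],[0.15,-0.95,0,0,0,0],[0.15,-0.95,0,0,0,0],[0.15,-0.95,0,0,0,0]]'; python3 -m inch '[[0.15,-0.95,0,0,0,0],[0.03,-0.9,0.5,0,0,0],[0,0,0.5,0,0,0],[0,0,0,0,0,0]]';python3 - <<'E'
from h import *
mv(.4897,-.275,.016,193.7)
E
```

```text
time: 31.02
ee_pos: [0.4779, -0.1981, 0.104]
eef_rot: [-0.12, 0.993, 0.0, 0.0]
ft_force: [0.2, -0.6, -0.3]
width: 0.0127
time: 31.52
ee_pos: [0.4875, -0.2703, 0.0625]
eef_rot: [-0.12, 0.993, 0.001, -0.001]
ft_force: [-0.8, -0.0, -0.4]
width: 0.0129
t 31.52 pos [ 0.4875 -0.2703  0.0625] yaw -166.27 tilt 0.18 w 0.0129 F [-0.8 -0.  -0.4]
 turn az total 0.0  then shift total [-0.026 -0.128  1.162]
 full rotvec frac [ 0.0009 -0.0012  0.0002]
```

```bash
python3 -m inch '[[-0.02,-0.12,0.4,0,0,0],[0,0,0.5,0,0,0],[0,0,0.15,0,0,0],[0,0,0.05,0,0,0],[0,0,0,0,0,0]]'
```

```text
time: 32.15
ee_pos: [0.4906, -0.2752, 0.0197]
eef_rot: [-0.12, 0.993, -0.0, 0.0]
ft_force: [-0.4, 0.5, -0.2]
width: 0.0126
```

```bash
python3 -m inch '[[0,0,0.06,0,0,0],[0,0,0.04,0,0,0],[0,0,0.025,0,0,0],[0,0,0,0,0,0]]'
```

```text
time: 32.65
ee_pos: [0.4905, -0.2752, 0.0152]
eef_rot: [-0.12, 0.993, 0.0, 0.0]
ft_force: [-3.3, 0.8, 7.7]
width: 0.013
```

```bash
python3 -m inch '[[0,0,-0.01,0,0,0],[0,0,0,0,0,0],[0,0,-0.2,0,0,0],[0,0,-0.9,0,0,0],[0,0,-0.9,0,0,0]]' -0.2; python3 -m inch '[[0,0.5,-0.9,0,0,0],[0,0.9,-0.8,0,0,0],[0,0.9,-0.8,0,0,0],[0,0.9,-0.8,0,0,0],[0,0.9,-0.7,0,0,0]]' 0.5;  python3 - <<'E'
from h import *
mv(.6155,.232,.26,193.7)
E
```

```text
time: 33.28
ee_pos: [0.4902, -0.2753, 0.0962]
eef_rot: [-0.12, 0.993, 0.0, -0.0]
ft_force: [0.5, 0.1, 0.2]
width: 0.0346
time: 33.9
ee_pos: [0.451, -0.1151, 0.2567]
eef_rot: [-0.12, 0.993, -0.0, 0.001]
ft_force: [0.6, 0.3, -0.1]
width: 0.0646
t 33.9 pos [ 0.451  -0.1151  0.2567] yaw -166.27 tilt 0.09 w 0.0646 F [ 0.6  0.3 -0.1]
 turn az total 0.0  then shift total [-6.05   7.456 -0.083]
 full rotvec frac [-0.0001  0.0007  0.0002]
```

```bash
python3 -m inch '[[-0.7,0.8,0,0,0,0],[-0.7,0.9,0,0,0,0],[-0.7,0.9,0,0,0,0],[-0.7,0.9,0,0,0,0],[-0.7,0.9,0,0,0,0]]'; python3 -m inch '[[-0.7,0.8,0,0,0,0],[-0.5,0.6,0,0,0,0],[-0.2,0.3,0,0,0,0],[0,0,0,0,0,0],[0,0,0,0,0,0]]';  python3 - <<'E'
from h import *
mv(.6155,.232,.26,193.7)
s=read_state();c=camera('wrist');P=cloud(c,s);save('w9',c['img'])
m=(P[...,2]>.2)&(P[...,2]<.22)&(abs(P[...,0]-.615)<.06)&(abs(P[...,1]-.232)<.06)
print(m.sum(),P[m].mean(0),P[m].min(0),P[m].max(0))
c=camera('top'); np.savez('/tmp/t9.npz',**c); save('t9',c['img'][140:290,180:500],2.4)
E
```

```text
time: 34.52
ee_pos: [0.5461, 0.0895, 0.2555]
eef_rot: [-0.12, 0.993, 0.0, 0.0]
ft_force: [0.2, 0.1, -0.5]
width: 0.0653
time: 35.15
ee_pos: [0.5837, 0.166, 0.2553]
eef_rot: [-0.119, 0.993, -0.0, 0.0]
ft_force: [-0.1, -0.4, 1.0]
width: 0.0652
t 35.15 pos [0.5837 0.166  0.2553] yaw -166.35 tilt 0.03 w 0.0652 F [-0.1 -0.4  1. ]
 turn az total -0.0  then shift total [-1.162  1.415 -0.117]
 full rotvec frac [-0.0002  0.0001 -0.0004]
4 [0.62344278 0.22822725 0.211437  ] [0.62277746 0.22771977 0.21052563] [0.62402637 0.22905697 0.21181244]
```

View pics/w9.png

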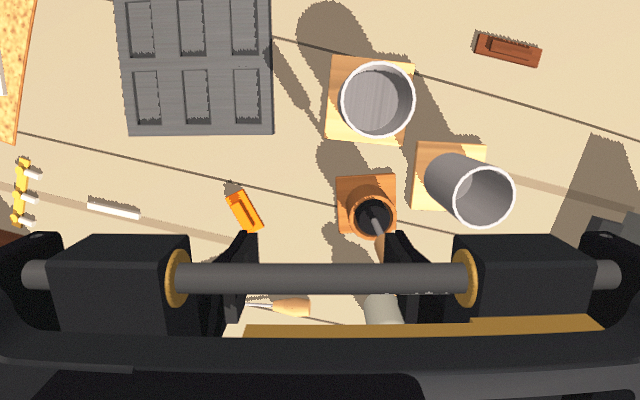

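View pics/t9.png

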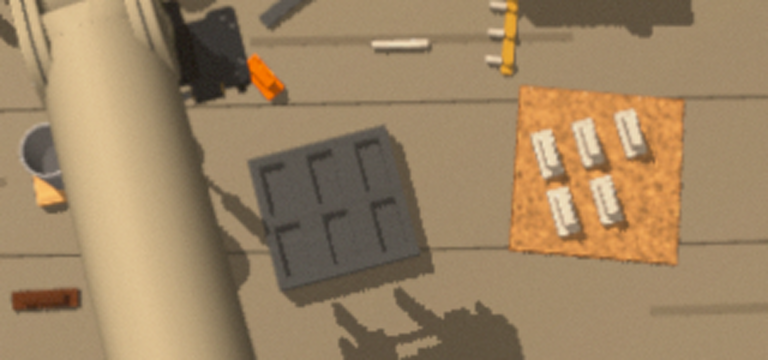

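All five castings are on the cork and all six cavities are empty. In the wrist view the pots are at px (377,98) and (484,197), the stand at (372,213).

```bash
python3 - <<'E'
from h import *
s=read_state();c=camera('wrist');P=cloud(c,s)
for nm,h in(('tall',.108),('short',.08),('stand',.063)):
    b=((abs(P[...,2]-h)<.004)&(P[...,0]>.42)&(P[...,0]<.68)&(P[...,1]>.13)&(P[...,1]<.37)).astype(np.uint8)
    k,l,st,ce=cv2.connectedComponentsWithStats(b)
    for i in range(1,k):
        if st[i,4]>80:
            v,u=np.where(l==i); X=plane(c,u,v,h,s)[:2].T*1000
            (x,y),r=cv2.minEnclosingCircle(np.float32(X)); print(nm,ce[i].round(),st[i,4],round(x,1),round(y,1),round(r,1),np.median(P[l==i][:,2]))
mv(.616,.232,.25,193.7)
E
```

```text
tall [484. 197.] 875 557.5 320.5 32.7 0.10774282338042646
short [378.  98.] 923 495.0 200.8 37.1 0.07998194652905039
short [450. 179.] 185 555.6 310.3 29.9 0.08017379303961042
short [488. 199.] 245 559.5 327.7 28.4 0.0801492941889782
stand [397.  97.] 166 493.7 204.1 33.2 0.0631128825740081
stand [444. 176.] 162 555.8 309.6 29.9 0.06282271760878824
stand [482. 195.] 203 560.5 330.2 27.3 0.06318075455502059
stand [371. 215.] 597 615.2 231.9 27.4 0.06290203454079851
stand [369. 209.] 156 615.5 232.2 19.2 0.06473251077004119
t 35.3 pos [0.5838 0.1665 0.2553] yaw -166.33 tilt 0.03 w 0.0652 F [-0.  -0.7 -0.1]
 turn az total -0.0  then shift total [-1.171  1.4    0.134]
 full rotvec frac [ 0.      0.0002 -0.0003]
```

```bash
python3 -m inch '[[-0.4,0.5,0,0,0,0],[-0.4,0.5,0,0,0,0],[-0.36,0.4,0,0,0,0],[0,0,0,0,0,0],[0,0,0,0,0,0]]' 0.9;  python3 - <<'E'
from h import *
mv(.6155,.232,.158,193.7)
E
```

```text
time: 35.92
ee_pos: [0.6155, 0.2317, 0.2551]
eef_rot: [-0.119, 0.993, -0.0, 0.0]
ft_force: [-0.1, -0.1, -0.5]
width: 0.0825
t 35.92 pos [0.6155 0.2317 0.2551] yaw -166.32 tilt 0.03 w 0.0825 F [-0.1 -0.1 -0.5]
 turn az total -0.0  then shift total [-1.000e-03  7.000e-03  2.427e+00]
 full rotvec frac [-0.0002 -0.     -0.0002]
```

```bash
python3 -m inch '[[0,0,0.6,0,0,0],[0,0,0.8,0,0,0],[0,0,0.7,0,0,0],[0,0,0.3,0,0,0],[0,0,0,0,0,0]]'; python3 -m inch '[[0,0,0,0,0,0],[0,0,0,0,0,0],[0,0,0,0,0,0],[0,0,0,0,0,0],[0,0,0,0,0,0]]' -1 40; python3 -m inch '[[0,0,0,0,0,0],[0,0,0,0,0,0],[0,0,0,0,0,0]]'; python3 - <<'E'
from h import *
mv(.6155,.232,.158,193.7)
c=camera('side');save('s10',c['img'][160:360,200:430],3)
E
```

```text
time: 36.55
ee_pos: [0.6154, 0.2324, 0.159]
eef_rot: [-0.119, 0.993, -0.0, -0.0]
ft_force: [-0.3, 0.1, 1.1]
width: 0.0826
time: 37.17
ee_pos: [0.6156, 0.2331, 0.159]
eef_rot: [-0.12, 0.993, 0.0, 0.0]
ft_force: [-0.4, 0.4, -0.7]
width: 0.0408
time: 37.55
ee_pos: [0.6155, 0.2331, 0.1589]
eef_rot: [-0.12, 0.993, 0.0, -0.0]
ft_force: [-0.2, -0.3, -0.6]
width: 0.0195
t 37.55 pos [0.6155 0.2331 0.1589] yaw -166.25 tilt 0.0 w 0.0195 F [-0.2 -0.3 -0.6]
 turn az total 0.0  then shift total [ 0.008 -0.027  0.022]
 full rotvec frac [ 0.     -0.      0.0005]
```

View pics/s10.png

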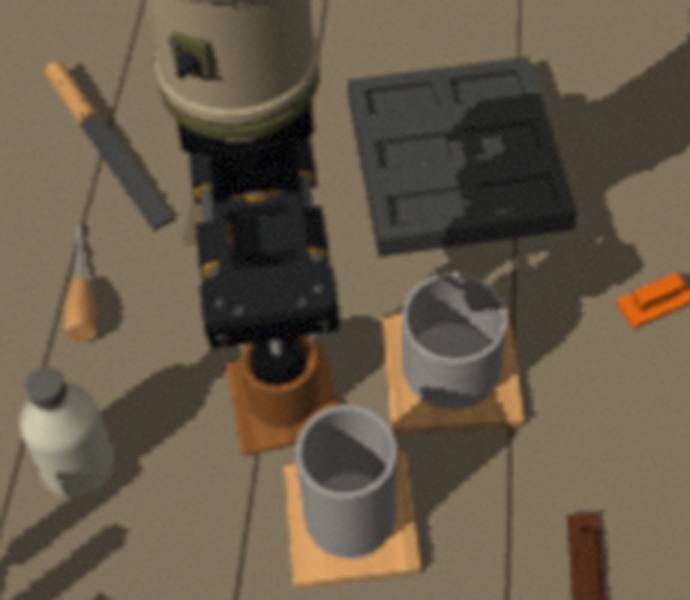

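```bash
python3 -m inch '[[0,0,-0.2,0,0,0],[0,0,-0.7,0,0,0],[0,0,-0.8,0,0,0],[0,0,-0.8,0,0,0],[0,0,-0.6,0,0,0]]'; python3 -m inch '[[0,0,0,0,0,0],[0,0,0,0,0,0]]'; python3 - <<'E'
from h import *
mv(.5578,.321,.275,193.7)
c=camera('side');save('s11',c['img'][140:360,200:430],3)
E
```

```text
time: 38.22
ee_pos: [0.6158, 0.2331, 0.2852]
eef_rot: [-0.12, 0.993, 0.0, 0.001]
ft_force: [-0.4, 0.2, -1.2]
width: 0.019
time: 38.48
ee_pos: [0.6153, 0.2331, 0.2821]
eef_rot: [-0.12, 0.993, -0.0, -0.001]
ft_force: [0.6, 0.1, -0.9]
width: 0.0193
t 38.48 pos [0.6153 0.2331 0.2821] yaw -166.24 tilt 0.06 w 0.0193 F [ 0.6  0.1 -0.9]
 turn az total 0.0  then shift total [0.875 2.476 0.178]
 full rotvec frac [-0.     -0.0005  0.0005]
```

View pics/s11.png

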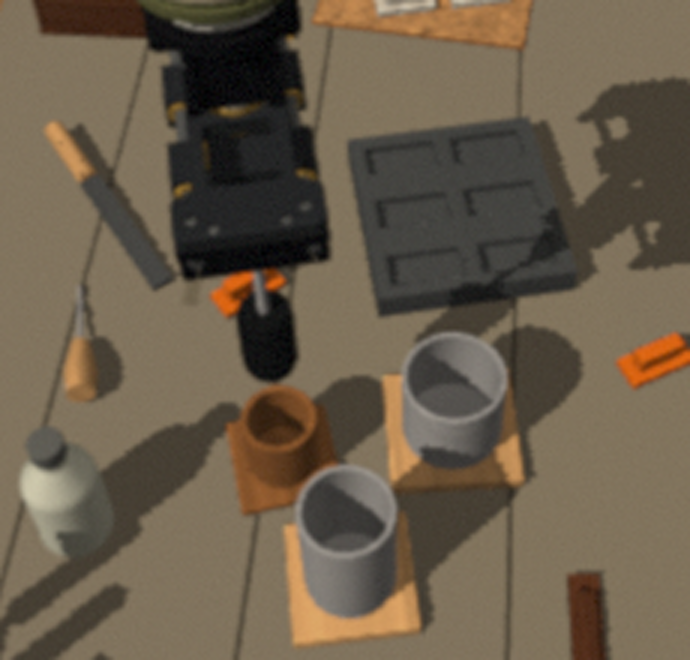

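The brush hangs straight below the jaws at px (268,335), clear of the stand. Moving over the tall pot.

```bash
python3 -m inch '[[0.2,0.6,0,0,0,0],[0.3,0.8,0,0,0,0],[0.25,0.7,0,0,0,0],[0.125,0.37,0,0,0,0],[0,0,0,0,0,0]]'; python3 -m inch '[[0,0,0,0,0,0],[0,0,0,0,0,0]]'; python3 - <<'E'
from h import *
mv(.5578,.321,.255,193.7)
for n in('side','top'):
  c=camera(n);P=cloud(c);hsv=cv2.cvtColor(c['img'],cv2.COLOR_RGB2HSV)
  m=(P[...,2]>.1)&(P[...,2]<.2)&(abs(P[...,0]-.558)<.05)&(abs(P[...,1]-.321)<.05)&(hsv[...,2]<70)
  print(n,m.sum(), np.percentile(P[m],[1,50,99],axis=0).round(4) if m.sum() else '')
  if n=='side': save('s12',c['img'][200:360,240:430],4)
E
```

```text
time: 39.15
ee_pos: [0.5575, 0.3214, 0.2823]
eef_rot: [-0.121, 0.993, -0.0, -0.0]
ft_force: [-0.3, 0.3, -0.9]
width: 0.0192
time: 39.4
ee_pos: [0.5589, 0.3194, 0.2829]
eef_rot: [-0.119, 0.993, -0.0, 0.0]
ft_force: [0.0, 0.4, -0.6]
width: 0.0193
t 39.4 pos [0.5589 0.3194 0.2829] yaw -166.36 tilt 0.03 w 0.0193 F [ 0.   0.4 -0.6]
 turn az total -0.001  then shift total [0.018 0.046 0.698]
 full rotvec frac [-0.0002  0.0001 -0.0005]
side 450 [[0.5415 0.3052 0.1065]
 [0.5568 0.3315 0.1854]
 [0.5766 0.3374 0.198 ]]
top 174 [[0.542  0.3013 0.1454]
 [0.5529 0.3114 0.1895]
 [0.5724 0.3332 0.1994]]
```

View pics/s12.png

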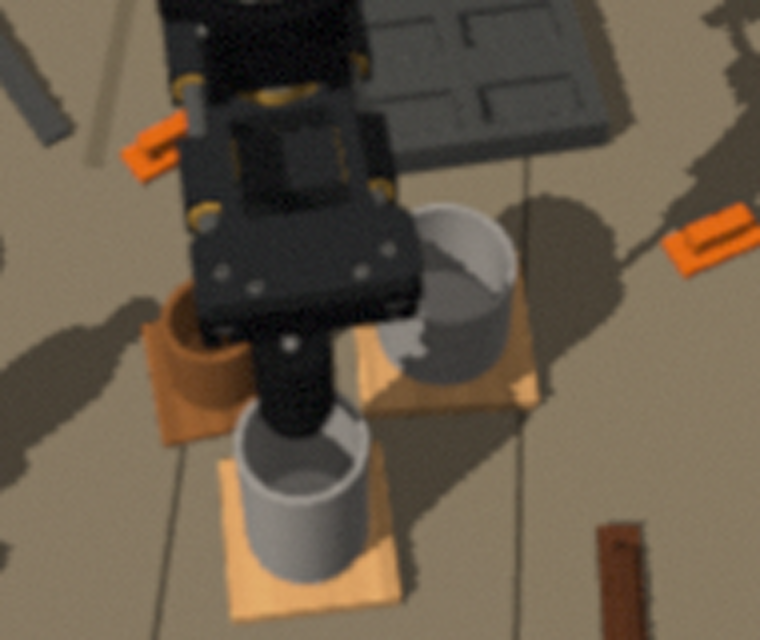

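```bash
python3 -m inch '[[0.015,0.04,0.3,0,0,0],[0,0,0.7,0,0,0],[0,0,0.8,0,0,0],[0,0,0.6,0,0,0],[0,0,0.4,0,0,0]]'; python3 -m inch '[[0,0,0.1,0,0,0],[0,0,0.05,0,0,0],[0,0,0,0,0,0]]'; python3 - <<'E'
from h import *
mv(.5578,.321,.163,193.7)
E
```

```text
time: 40.12
ee_pos: [0.5565, 0.3219, 0.169]
eef_rot: [-0.12, 0.993, -0.0, -0.001]
ft_force: [-0.9, 0.3, -1.3]
width: 0.0196
time: 40.5
ee_pos: [0.5575, 0.3224, 0.1657]
eef_rot: [-0.12, 0.993, 0.0, 0.001]
ft_force: [0.2, 0.4, -1.0]
width: 0.0192
t 40.5 pos [0.5575 0.3224 0.1657] yaw -166.25 tilt 0.07 w 0.0192 F [ 0.2  0.4 -1. ]
 turn az total 0.0  then shift total [ 0.    -0.036  0.068]
 full rotvec frac [0.0003 0.0006 0.0004]
```

```bash
python3 -m inch '[[0,0,0.05,0,0,0],[0,0,0.03,0,0,0],[0,0,0.02,0,0,0],[0,0,0,0,0,0]]'
```

```text
time: 41.0
ee_pos: [0.5577, 0.3225, 0.1628]
eef_rot: [-0.12, 0.993, 0.001, 0.001]
ft_force: [-2.5, -0.9, 10.2]
width: 0.0195
```

Floor contact of 10 N at TCP z = 0.1628, so foot = TCP − 0.147. Draw up to TCP 0.255.

```bash
python3 -m inch '[[0,0,-0.4,0,0,0],[0,0,-0.7,0,0,0],[0,0,-0.7,0,0,0],[0,0,-0.4,0,0,0],[0,0,-0.1,0,0,0]]';  python3 -m inch '[[0,0,0,0,0,0],[0,0,0,0,0,0]]'
```

```text
time: 41.62
ee_pos: [0.5574, 0.3223, 0.254]
eef_rot: [-0.12, 0.993, 0.0, 0.001]
ft_force: [0.1, -1.1, -1.1]
width: 0.0191
time: 41.88
ee_pos: [0.5567, 0.322, 0.2518]
eef_rot: [-0.12, 0.993, -0.0, -0.001]
ft_force: [0.4, 0.8, -1.0]
width: 0.0193
```

```bash
python3 -m inch '[[0,0,-0.08,0,0,0],[0,0,0,0,0,0],[0,0,0,0,0,0]]'
```

```text
time: 42.25
ee_pos: [0.5571, 0.3222, 0.2561]
eef_rot: [-0.12, 0.993, 0.0, -0.0]
ft_force: [-0.6, 0.0, -0.6]
width: 0.0192
```

```bash
python3 -m inch '[[0,0,0.3,0,0,0],[0,0,0.7,0,0,0],[0,0,0.7,0,0,0],[0,0,0.4,0,0,0],[0,0,0.1,0,0,0]]';  python3 -m inch '[[0,0,0.05,0,0,0],[0,0,0.03,0,0,0],[0,0,0.02,0,0,0],[0,0,0,0,0,0]]'
```

```text
time: 42.88
ee_pos: [0.5567, 0.3219, 0.1669]
eef_rot: [-0.12, 0.993, -0.0, -0.001]
ft_force: [0.4, -0.0, 0.6]
width: 0.0193
time: 43.38
ee_pos: [0.5572, 0.3223, 0.1644]
eef_rot: [-0.12, 0.993, 0.0, 0.0]
ft_force: [-0.7, 0.0, -0.0]
width: 0.0191
```

```bash
python3 -m inch '[[0,0,0.04,0,0,0],[0,0,0.025,0,0,0],[0,0,0,0,0,0]]'
```

```text
time: 43.75
ee_pos: [0.5576, 0.3224, 0.1628]
eef_rot: [-0.12, 0.993, 0.0, 0.001]
ft_force: [-1.7, -0.8, 6.5]
width: 0.0195
```

Floor again (6.5 N). Draw up by 2.35 units.

```bash
python3 -m inch '[[0,0,-0.4,0,0,0],[0,0,-0.7,0,0,0],[0,0,-0.7,0,0,0],[0,0,-0.4,0,0,0],[0,0,-0.12,0,0,0]]';  python3 -m inch '[[0,0,0,0,0,0],[0,0,0,0,0,0]]'; python3 - <<'E'
from h import *
mv(.5578,.321,.256,193.7)
E
```

```text
time: 44.38
ee_pos: [0.5574, 0.3223, 0.2554]
eef_rot: [-0.12, 0.993, 0.0, 0.001]
ft_force: [-0.8, 0.2, -0.9]
width: 0.0193
time: 44.62
ee_pos: [0.5567, 0.322, 0.2532]
eef_rot: [-0.12, 0.993, -0.0, -0.001]
ft_force: [0.2, 0.2, -0.4]
width: 0.0194
t 44.62 pos [0.5567 0.322  0.2532] yaw -166.24 tilt 0.1 w 0.0194 F [ 0.2  0.2 -0.4]
 turn az total 0.0  then shift total [-0.02  -0.03  -0.071]
 full rotvec frac [-0.0003 -0.0008  0.0005]
```

```bash
python3 -m inch '[[0,0,-0.07,0,0,0],[0,0,0,0,0,0],[0,0,0,0,0,0]]'; python3 -m inch '[[0,0,-0.4,0,0,0],[0,0,-0.4,0,0,0],[0,0,0,0,0,0]]'; python3 - <<'E'
from h import *
mv(.495,.2005,.28,193.7)
E
```

```text
time: 45.0
ee_pos: [0.5571, 0.3222, 0.2571]
eef_rot: [-0.12, 0.993, 0.0, -0.0]
ft_force: [-0.4, -0.9, -0.4]
width: 0.0196
time: 45.38
ee_pos: [0.5579, 0.3225, 0.2916]
eef_rot: [-0.12, 0.993, 0.001, 0.002]
ft_force: [0.7, -0.1, -0.9]
width: 0.0194
t 45.38 pos [0.5579 0.3225 0.2916] yaw -166.25 tilt 0.21 w 0.0194 F [ 0.7 -0.1 -0.9]
 turn az total 0.0  then shift total [ 2.251 -2.591  0.289]
 full rotvec frac [0.0006 0.0017 0.0004]
```

Now to the short pot. Floor contact there should come at TCP 0.163 and rim level at TCP 0.227.

```bash
python3 -m inch '[[0.4,-0.4,0,0,0,0],[0.6,-0.7,0,0,0,0],[0.6,-0.7,0,0,0,0],[0.45,-0.5,0,0,0,0],[0.2,-0.29,0,0,0,0]]'; python3 -m inch '[[0,0,0,0,0,0],[0,0,0,0,0,0]]'; python3 - <<'E'
from h import *
mv(.495,.2005,.163,193.7)
c=camera('side'); save('s13',c['img'][180:320,260:430],4)
E
```

```text
time: 46.0
ee_pos: [0.494, 0.199, 0.2894]
eef_rot: [-0.119, 0.993, 0.0, 0.0]
ft_force: [-0.9, 0.3, 0.2]
width: 0.0193
time: 46.25
ee_pos: [0.4945, 0.2013, 0.289]
eef_rot: [-0.12, 0.993, 0.0, -0.0]
ft_force: [-0.3, 0.4, -0.9]
width: 0.0192
t 46.25 pos [0.4945 0.2013 0.289 ] yaw -166.18 tilt 0.01 w 0.0192 F [-0.3  0.4 -0.9]
 turn az total 0.001  then shift total [-0.009 -0.022  3.149]
 full rotvec frac [ 0.0001 -0.      0.001 ]
```

View pics/s13.png

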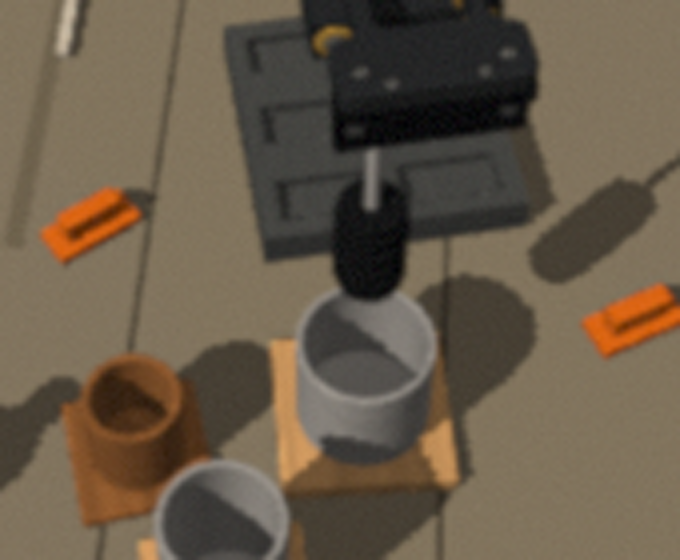

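The brush at px (370,240) hangs vertical and is centred over the short pot (366,350).

```bash
python3 -m inch '[[0,0,0.3,0,0,0],[0,0,0.8,0,0,0],[0,0,0.8,0,0,0],[0,0,0.7,0,0,0],[0,0,0.35,0,0,0]]'; python3 -m inch '[[0,0,0.1,0,0,0],[0,0,0.03,0,0,0],[0,0,0,0,0,0]]'
```

```text
time: 46.92
ee_pos: [0.4934, 0.2, 0.1688]
eef_rot: [-0.12, 0.993, -0.001, -0.001]
ft_force: [-0.3, -0.8, 0.4]
width: 0.0192
time: 47.3
ee_pos: [0.4948, 0.2004, 0.1667]
eef_rot: [-0.12, 0.993, 0.0, 0.001]
ft_force: [0.4, -0.5, -0.3]
width: 0.019
```

```bash
python3 -m inch '[[0,0,0.06,0,0,0],[0,0,0.04,0,0,0],[0,0,0.015,0,0,0],[0,0,0,0,0,0]]'
```

```text
time: 47.8
ee_pos: [0.495, 0.2004, 0.1628]
eef_rot: [-0.12, 0.993, 0.0, 0.001]
ft_force: [-2.1, -0.6, 10.0]
width: 0.0191
```

```bash
python3 -m inch '[[0,0,-0.4,0,0,0],[0,0,-0.6,0,0,0],[0,0,-0.5,0,0,0],[0,0,-0.2,0,0,0]]';  python3 -m inch '[[0,0,0,0,0,0],[0,0,0,0,0,0]]'
```

```text
time: 48.3
ee_pos: [0.4948, 0.2004, 0.2311]
eef_rot: [-0.12, 0.993, 0.0, 0.001]
ft_force: [0.2, 0.5, -0.1]
width: 0.0195
time: 48.55
ee_pos: [0.494, 0.2, 0.2286]
eef_rot: [-0.12, 0.993, -0.0, -0.001]
ft_force: [-0.1, 0.2, -0.3]
width: 0.019
```

```bash
python3 -m inch '[[0,0,0.3,0,0,0],[0,0,0.6,0,0,0],[0,0,0.4,0,0,0],[0,0,0.2,0,0,0],[0,0,0.07,0,0,0]]';  python3 -m inch '[[0,0,0.04,0,0,0],[0,0,0.02,0,0,0],[0,0,0,0,0,0]]'
```

```text
time: 49.18
ee_pos: [0.4943, 0.2001, 0.1662]
eef_rot: [-0.12, 0.993, -0.0, -0.0]
ft_force: [-0.1, 0.5, -0.8]
width: 0.0195
time: 49.55
ee_pos: [0.4945, 0.2003, 0.1644]
eef_rot: [-0.12, 0.993, 0.0, 0.0]
ft_force: [-0.1, 1.0, -0.4]
width: 0.0196
```

```bash
python3 -m inch '[[0,0,0.04,0,0,0],[0,0,0.025,0,0,0],[0,0,0,0,0,0]]'
```

```text
time: 49.92
ee_pos: [0.4949, 0.2004, 0.1628]
eef_rot: [-0.12, 0.993, 0.0, 0.001]
ft_force: [-2.1, -1.0, 8.0]
width: 0.0194
```

```bash
python3 -m inch '[[0,0,-0.4,0,0,0],[0,0,-0.6,0,0,0],[0,0,-0.5,0,0,0],[0,0,-0.2,0,0,0]]';  python3 -m inch '[[0,0,0,0,0,0],[0,0,0,0,0,0]]'; python3 -m inch '[[0,0,-0.6,0,0,0],[0,0,-0.7,0,0,0],[0,0,0,0,0,0]]'; python3 - <<'E'
from h import *
mv(.6153,.232,.28,193.7)
E
```

```text
time: 50.42
ee_pos: [0.4949, 0.2004, 0.2313]
eef_rot: [-0.12, 0.993, 0.001, 0.001]
ft_force: [-0.1, -0.0, -0.7]
width: 0.0191
time: 50.68
ee_pos: [0.494, 0.2, 0.2288]
eef_rot: [-0.12, 0.993, -0.0, -0.001]
ft_force: [0.5, -0.1, -0.4]
width: 0.0195
time: 51.05
ee_pos: [0.495, 0.2004, 0.2828]
eef_rot: [-0.12, 0.993, 0.001, 0.001]
ft_force: [-0.2, -0.4, -0.7]
width: 0.0193
t 51.05 pos [0.495  0.2004 0.2828] yaw -166.25 tilt 0.14 w 0.0193 F [-0.2 -0.4 -0.7]
 turn az total 0.0  then shift total [-3.11   0.055  0.069]
 full rotvec frac [0.0004 0.0011 0.0004]
```

```bash
python3 -m inch '[[-0.5,0,0,0,0,0],[-0.8,0.02,0,0,0,0],[-0.8,0.02,0,0,0,0],[-0.7,0.02,0,0,0,0],[-0.3,0,0,0,0,0]]'; python3 -m inch '[[0,0,0,0,0,0],[0,0,0,0,0,0]]'; python3 - <<'E'
from h import *
mv(.6153,.2325,.159,193.7)
E
```

```text
time: 51.68
ee_pos: [0.6146, 0.232, 0.2793]
eef_rot: [-0.12, 0.993, -0.001, -0.001]
ft_force: [-1.0, -0.7, -1.1]
width: 0.0194
time: 51.92
ee_pos: [0.6136, 0.2317, 0.2815]
eef_rot: [-0.12, 0.993, 0.0, -0.0]
ft_force: [-1.3, -0.0, -0.1]
width: 0.0193
t 51.92 pos [0.6136 0.2317 0.2815] yaw -166.25 tilt 0.02 w 0.0193 F [-1.3 -0.  -0.1]
 turn az total 0.0  then shift total [-0.047  0.009  3.063]
 full rotvec frac [ 0.0001 -0.0002  0.0004]
```

```bash
python3 -m inch '[[-0.04,0.01,0.3,0,0,0],[0,0,0.7,0,0,0],[0,0,0.8,0,0,0],[0,0,0.7,0,0,0],[0,0,0.35,0,0,0]]'; python3 -m inch '[[0,0,0.1,0,0,0],[0,0,0.03,0,0,0],[0,0,0,0,0,0]]'
```

```text
time: 52.55
ee_pos: [0.6145, 0.2325, 0.1656]
eef_rot: [-0.12, 0.993, -0.0, -0.001]
ft_force: [0.0, -0.0, -0.5]
width: 0.0193
time: 52.92
ee_pos: [0.6161, 0.2329, 0.1633]
eef_rot: [-0.12, 0.993, 0.0, 0.001]
ft_force: [-0.1, -0.1, -1.0]
width: 0.019
```

```bash
python3 -m inch '[[0,0,0.06,0,0,0],[0,0,0.04,0,0,0],[0,0,0.015,0,0,0],[0,0,0,0,0,0]]'
```

```text
time: 53.42
ee_pos: [0.6161, 0.2328, 0.1588]
eef_rot: [-0.12, 0.993, 0.0, 0.001]
ft_force: [-1.7, -0.4, 5.7]
width: 0.0191
```

Seated on the stand floor (5.7 N at the same TCP height as before). Release.

```bash
python3 -m inch '[[0,0,-0.01,0,0,0],[0,0,0,0,0,0],[0,0,0,0,0,0],[0,0,0,0,0,0],[0,0,0,0,0,0]]' 0.6; python3 -m inch '[[0,0,-0.3,0,0,0],[0,0,-0.8,0,0,0],[0,0,-0.8,0,0,0],[0,0,-0.8,0,0,0],[0,0,-0.5,0,0,0]]'; python3 -m inch '[[0.5,-0.5,0,0,0,0],[0.8,-0.8,0,0,0,0],[0.8,-0.8,0,0,0,0],[0.8,-0.8,0,0,0,0],[0.8,-0.8,0,0,0,0]]'
```

```text
time: 54.05
ee_pos: [0.6156, 0.2327, 0.1581]
eef_rot: [-0.12, 0.993, 0.0, -0.0]
ft_force: [0.4, -0.4, -0.3]
width: 0.061
time: 54.68
ee_pos: [0.6161, 0.2328, 0.2891]
eef_rot: [-0.12, 0.993, 0.0, 0.001]
ft_force: [0.6, -0.2, -0.6]
width: 0.0697
time: 55.3
ee_pos: [0.5064, 0.0524, 0.2872]
eef_rot: [-0.12, 0.993, 0.0, 0.001]
ft_force: [0.2, -0.4, 0.4]
width: 0.0692
```

```bash
python3 -m inch '[[0.7,-0.3,0,0,0,0],[0.3,-0.3,0,0,0,0],[0,0,0,0,0,0],[0,0,0,0,0,0]]'; python3 - <<'E'
from h import *
c=camera('side'); save('s14',c['img'],1.25)
c=camera('top'); save('t14',c['img'],1.25); np.savez('/tmp/top14.npz',**c)
E
python3 look.py top .028 tx; python3 look.py side .028 sx
```

```text
time: 55.8
ee_pos: [0.4746, 0.0219, 0.2862]
eef_rot: [-0.12, 0.993, 0.0, 0.0]
ft_force: [-0.6, 0.5, 0.4]
width: 0.0697
top [443. 194.] 45 c [ 587.  -361.1] sz [35.7 12.8] ang 17.3 mean [ 586.7 -361.4] z 0.0282
top [408. 203.] 53 c [ 562.1 -258.7] sz [32.8 13.8] ang 15.7 mean [ 561.7 -259.1] z 0.0274
top [415. 227.] 38 c [ 491.3 -275.9] sz [25.3 12.5] ang 11.5 mean [ 490.5 -275.8] z 0.0274
side [329. 112.] 39 c [ 584.8 -360.2] sz [32.7 15.5] ang 14.7 mean [ 585.5 -360.3] z 0.0281
side [331. 124.] 42 c [ 573.6 -307.2] sz [35.3 15. ] ang 18.0 mean [ 574.5 -307.3] z 0.0272
side [335. 136.] 44 c [ 561.3 -257.5] sz [31.3 12.6] ang 3.8 mean [ 560.2 -257. ] z 0.028
```

View pics/s14.png

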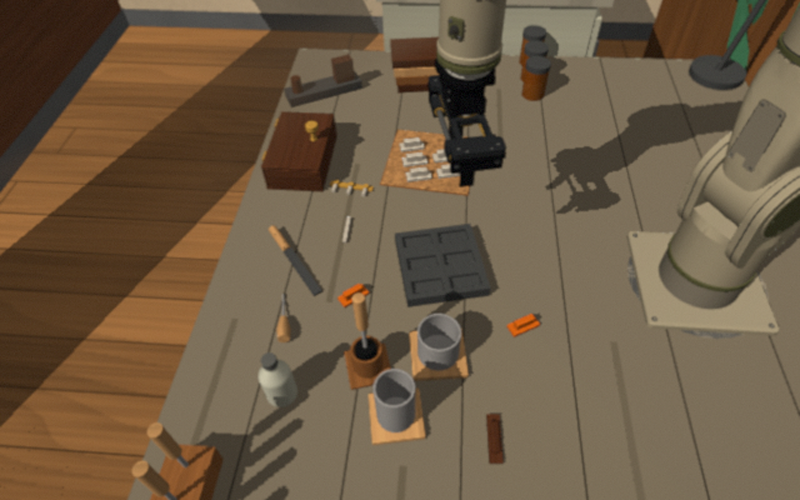

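View pics/t14.png

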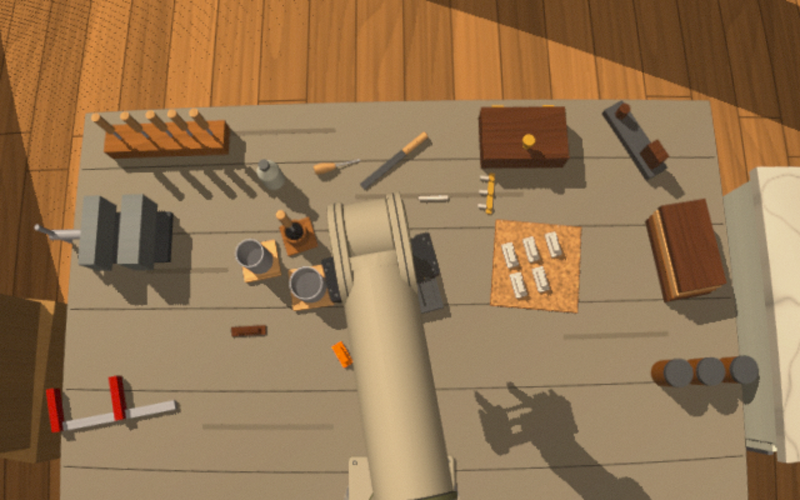

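The brush stands upright in its stand, five castings lie on the cork, and the bystanders are where they started. One numeric check of the brush, then I hand in.

```bash
python3 - <<'E'
from h import *
c=dict(np.load('/tmp/top14.npz'));P=cloud(c)
m=(P[...,2]>.205)&(P[...,2]<.225)&(abs(P[...,0]-.615)<.06)&(abs(P[...,1]-.232)<.06)
print(P[m].mean(0)); c0=dict(np.load('/tmp/top0.npz')); P=cloud(c0)
m=(P[...,2]>.205)&(P[...,2]<.225)&(abs(P[...,0]-.615)<.06)&(abs(P[...,1]-.232)<.06); print(P[m].mean(0))
from bench import close_job
print(close_job())
E
```

```text
[0.61602346 0.23115394 0.21077159]
[0.61617139 0.23127845 0.2105612 ]
the job is handed in; nothing more can be done
None
```

The job is done and handed in at about 56 s. I found five castings in the mould, with the sixth cavity empty from the start. All five now lie flat, rib up, on the cork board.

- **Pots:** I scrubbed the taller pot twice and then the shorter pot twice. Each downstroke touched the floor with 6.5–10 N. Each draw brought the bristle foot to about 1–3 mm above the rim, going by the arm's reading rather than a picture.
- **Brush:** It is back upright in its stand. Its handle top is within 0.3 mm of where it was at the start.
- **Last checks:** The final top view showed all five castings on the board, and the side view an empty mould and the orange look-alikes and other items where they began. The height and position measurement picked up only three of the five castings in each of those two views. The arm hid part of the board in the side view, and the ribs were small in the top view. I saw no casting knocked aside during the run.

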